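# Turn the test cartridges over in the turnover cradle

## Task

Lay every test cartridge that is there window side up in a bay of the cradle's loading leaf, one to a bay. Slide the safety catch off, swing the leaf by its bar steadily all the way over onto the stage so that the cartridges come to lie window side down on it, and swing it back down to where it lay. Then put all the cartridges, still window side down, flat in the steel tray, slide the catch fully home again so that it holds the leaf, and leave the other things on the worktop where they are.

Things in the scene. Friction and masses are not known exactly. Their poses are not given: they have to be found in the camera images.
- cradle_hinge (a point): Turnover cradle, aluminium and grey plastic, fixed, 226 x 200 mm. Point: middle of its hinge line, 40 mm above the worktop. x along the hinge line, away from the robot; y from the hinge to the stage (robot's left); z up; fixed axes. Loading leaf on the -y side, stage on the +y side, both floors 26 mm above the worktop. Far stop of the stage: y 88.5 to 94.5 mm, 20 mm above its floor.
- stage (a point): Middle of the stage floor, 49 mm to +y of the hinge line, 26 mm above the worktop; axes as the cradle's. Low guides 6 mm high part it into three rows 54 mm wide in line with the bays. Cartridges tip off the leaf by themselves about when it passes upright, are guided by it, and lie free in the rows once it is swung back.
- leaf (a joint): Loading leaf, turning about the hinge line: 0 lying flat for loading, 1.57 upright, 3.14 fully over on the stage. The hinge is stiff (about 0.4 N m): the leaf stays at any angle where it is left. About 6 N at the bar moves it, once the catch is off.
- handle_bar (a point): Middle of the leaf's handle bar: round dark bar 11 mm thick, 90 mm between its arms, parallel to the hinge line and 135 mm from it; 40 mm above the worktop when the leaf lies flat, and again when fully over (then 135 mm to +y). 37 mm are free between bar and leaf. It may turn in the fingers, so it can be held from above, fingers down, through the whole half circle. Axes turn with the leaf.
- bay_1 (a point): Middle of the floor of bay 1 of the leaf (nearest the robot), 49 mm from the hinge line; bays are 68 mm apart. Axes as the cradle's with the leaf flat; they turn with it. 49 mm wide (x) between ribs 9 mm high; wall 10 mm high on the hinge side, 36 mm from this point; open at the other end. A cartridge lies with its length along y, either way round, and slides to the wall as the leaf rises.
- bay_2 (a point): Middle of the floor of bay 2 of the leaf (middle), 49 mm from the hinge line; bays are 68 mm apart. Axes as the cradle's with the leaf flat; they turn with it. 49 mm wide (x) between ribs 9 mm high; wall 10 mm high on the hinge side, 36 mm from this point; open at the other end. A cartridge lies with its length along y, either way round, and slides to the wall as the leaf rises.
- bay_3 (a point): Middle of the floor of bay 3 of the leaf (farthest), 49 mm from the hinge line; bays are 68 mm apart. Axes as the cradle's with the leaf flat; they turn with it. 49 mm wide (x) between ribs 9 mm high; wall 10 mm high on the hinge side, 36 mm from this point; open at the other end. A cartridge lies with its length along y, either way round, and slides to the wall as the leaf rises.
- catch (a joint): Safety catch, a slide at the cradle's end nearest the robot: 0 m fully home, its tongue over a tab of the leaf, which then cannot be lifted; 0.024 m fully back (slid along the cradle's -x, toward the robot). The tongue is clear of the tab from 0.018 m. 2 N of friction; it stays where it is left.
- catch_knob (a point): Middle of the graspable part of the catch's upright black knob (16 mm along the slide, 14 mm across it, its top 9 mm above this point); this point is 53 mm above the worktop. Axes as the cradle's.
- cartridge_1_centre (a point): Centre of a test cartridge, a white plastic block 40 (x) x 70 (y) x 26 mm (z), 60 g; +z is its window side, with a dark oblong window and a round well; the other side is plain with three low bars. Starts window side up on the worktop to the robot's right. May be absent.
- cartridge_2_centre (a point): Centre of a test cartridge, a white plastic block 40 (x) x 70 (y) x 26 mm (z), 60 g; +z is its window side, with a dark oblong window and a round well; the other side is plain with three low bars. Starts window side up on the worktop to the robot's right. May be absent.
- cartridge_3_centre (a point): Centre of a test cartridge, a white plastic block 40 (x) x 70 (y) x 26 mm (z), 60 g; +z is its window side, with a dark oblong window and a round well; the other side is plain with three low bars. Starts window side up on the worktop to the robot's right. May be absent.
- tray: Low steel tray, fixed, 106 (x) x 226 (y) x 14 mm outside, walls and floor 4 mm; origin in the middle of its underside. Room for three cartridges side by side along y, about 70 mm apart, their length along x. Beware of the tall table fan behind the tray: its head begins 160 mm above the worktop at about x 0.58, y 0.15 m and farther.
- timer: White bench timer, 66 x 66 x 18 mm, a bystander on the worktop; origin under its middle.
- marker: Black and white marker, 135 mm long, a bystander; origin under its middle.
- pen: Blue pen, 140 mm long, a bystander; origin under its middle.
- tape: Roll of paper tape, 67 mm across, 18 mm high, a bystander; origin under its middle.
There are look-alikes about, which are no part of the job. What is shaped like the part that bears cartridge_2_centre but blue is not meant.

How it is judged:
By the outcome, as a careful person would: the job done as asked, in the order asked, and still so for the second after the job is handed in, with the robot touching nothing.
Of cartridge_1, cartridge_2, cartridge_3 only 2 to 3 are there at a start; the rules pass over those that are not, and their reading is None.
At some moment in a run one of cartridge_1, cartridge_2, cartridge_3 may be knocked a few centimetres aside while the robot is not near it.
Once in a run the grip may slacken for a moment while it holds something.
It also fails if it takes over 210 s, if anything falls off the work surface, if the arm or the gripper's body presses on something with over 40 N, if the wrist force passes 120 N, or if a joint passes its speed limit or range.

## Robot

A 6-joint arm with a two-finger parallel gripper is mounted at the origin on a cart in front of the work surface, level with it; the furniture and walls round the work are solid. World frame = base frame: x ahead of the robot, y to its left, z up, the work surface at z = 0. Lengths are in m, angles in rad, forces in N, time in s.
With the tool pointing down it reaches from about 0.375 to 0.975 m from the base axis. Payload 3.8 kg.
Tool frame: the origin (TCP) lies on the mounting face of the last link; the fingertips stand 173 mm ahead of it and the grasp point (between the pads) lies 155 mm ahead of it; z points along the fingers, y is the line along which they close (so a half turn about z gives the same grasp; the last joint's range is limited). The gripper opens to 85 mm and grips with 20 to 120 N. Pads are 22 mm wide; open, the fingers measure 114 mm over their backs; the gripper's body (76 mm by 85 mm) begins 54 mm behind the grasp point. The pads swing forward as they close: fully open they stand 13 mm farther back than shut.
Start: joints at [1.085, 0.264, 1.604, -0, 1.274, -0.037], TCP at [0.293, 0.608, 0.405] pointing down, gripper open.
Joint ranges: [-2.63, 2.63], [-0.94, 2.18], [0.31, 2.57], [-1.31, 4.45], [0, 2.66], [-2.55, 2.55]. Speed limits (rad/s): [2.57, 2.57, 3.14, 3.14, 3.14, 3.14].

## Interface

Orientations are given as a rotation vector (axis times angle).
In Python, from workcell import bot gives the robot as it stands.
- The arm moves only by the tool drive_tool, never from a script. Its argument "increments" is a list of rows, each an object with "delta_pos": the shift along the tool's x, y, z in mm, a list of three; "turn": the turn about the tool's z in rad; "jaw": the opening, from -1 (shut) to 1 (fully open). A call has 1 to 8 rows; each row shifts and turns the commanded pose from where the row before left it, along the tool's axes as they then stand; what a row does not reach is not made up. A row lasts 1/12 s, in which the tool goes at most 41.7 mm and 7.16 degrees, less where a joint would pass 70% of its speed; a pose out of reach is approached as far as the arm can. A call is refused whole if a number of a shift passes 41.7 or a number of a turn 0.125, either way. A call with a gripper value outside its range is refused whole. The fingers move at their own pace and stop on an object; "grip_force" is the grip in N (left out, the last holds). Time passes only in rows, so rows that do not move let the fingers close. It gives the time, the measured TCP pose, the force, the opening and the grip force at its end, in the units of the state.
- bot.read_state(): the state, without advancing time (a new reading comes with each control period).
- bot.read_camera(name): name is "side" or "top" or "wrist"; returns a dict with "pixels" (384x512x3 uint8, red, green, blue), "fovy" (degrees; the focal length in pixels is half the picture's height over the tangent of half this angle, whatever the lens; pixels are square), "cx", "cy" (the principal point, pixels), "camera_from_world" (4x4, takes a point from world to camera coordinates); the wrist camera has in their place "hand_eye" (4x4, takes a point from camera to tool coordinates, whose origin is the TCP and whose axes are the flange's). Camera axes: x right, y down, z forward; pixel columns grow to the right and rows downward; lengths in m; the calibration is good to about 2 mm. A picture is of the moment at which its call begins: read the wrist's pose just before it. There is no depth.
- bot.finish_job(): hands the job in; it is judged then, once.
The state is a dict: "time": time; "q": joint angles; "joint_vel": joint speeds; "joint_torque": joint torques, N m; "tool_pos": TCP position; "tcp_rot": TCP orientation; "wrist_force": force on the tool from outside, world axes, zero at the start; "torque": the same for the moment, N m; "width": opening from 0.0 (shut) to 1.0 (fully open); "grip_force": force on a finger pad.
Only numpy, scipy, OpenCV 4.12 (cv2) and the standard library are available. Lean on these libraries where they do the work, as an engineer would, in place of code of your own. Each camera call takes 0.05 s, during which the arm holds its last target. There are 200 camera calls.

## Working session

There is one attempt and no reset: what is moved stays moved. The work goes in short steps, Python scripts to look and compute and a tool call to move; the robot and the scene stay as the last step left them, time stands still between calls to the robot, and variables do not carry over. Pictures are saved under pics/ and viewed, at most 14 in all, crops included, and the job is handed in when it is done.

Besides the shell and the picture viewer there is one more tool, called after "Request:" as name([rows], argument=value, ...), one row to a line, values as JSON. drive_tool: Moves the arm, as the interface text tells. Its arguments: {"type":"object","properties":{"increments":{"type":"array"},"grip_force":{"type":"number"}},"required":["increments"]}

```bash
mkdir -p pics; ls
cat > h.py <<'E'
import numpy as np, cv2
from workcell import bot
from scipy.spatial.transform import Rotation as R
def snap(n,f=None):
    s=bot.read_state(); d=bot.read_camera(n)
    im=cv2.cvtColor(np.array(d["pixels"],dtype=np.uint8),cv2.COLOR_RGB2BGR)
    if n=="wrist":
        T=np.eye(4);T[:3,:3]=R.from_rotvec(s["tcp_rot"]).as_matrix();T[:3,3]=s["tool_pos"]
        W=T@np.array(d["hand_eye"])
    else: W=np.linalg.inv(np.array(d["camera_from_world"]))
    c=dict(W=W,f=im.shape[0]/2/np.tan(np.radians(d["fovy"])/2),cx=d["cx"],cy=d["cy"])
    if f: cv2.imwrite("pics/"+f,im); np.save("pics/"+f+".npy",c,allow_pickle=True)
    return im,c
def load(f): return cv2.imread("pics/"+f),np.load("pics/"+f+".npy",allow_pickle=True).item()
def ray(c,u,v):
    d=c["W"][:3,:3]@np.array([(u-c["cx"])/c["f"],(v-c["cy"])/c["f"],1]); return c["W"][:3,3],d
def onz(c,u,v,z):
    o,d=ray(c,u,v); return o+d*(z-o[2])/d[2]
def px(c,p):
    q=np.linalg.inv(c["W"])@np.r_[p,1]; return q[0]/q[2]*c["f"]+c["cx"],q[1]/q[2]*c["f"]+c["cy"]
E
python3 - <<'E'
from h import *
for n in("top","side","wrist"):
    im,c=snap(n,n+"0.png"); print(n,im.shape,c["f"],c["cx"],c["cy"],c["W"].round(3).tolist())
s=bot.read_state(); print(s)
big=[cv2.imread(f"pics/{n}0.png") for n in("top","side")]
cv2.imwrite("pics/t0b.png",cv2.resize(big[0],(800,600),interpolation=cv2.INTER_CUBIC))
cv2.imwrite("pics/s0b.png",cv2.resize(big[1],(800,600),interpolation=cv2.INTER_CUBIC))
E
```

```text
pics
top (384, 512, 3) 416.5745226791335 254.13407550402442 184.9807769667586 [[0.007, -0.994, 0.111, 0.382], [-1.0, -0.007, -0.001, -0.009], [0.002, -0.111, -0.994, 1.466], [0.0, 0.0, 0.0, 1.0]]
side (384, 512, 3) 492.96162988744874 248.6102532359411 189.9916343181603 [[-0.928, -0.3, 0.221, 0.194], [-0.372, 0.722, -0.583, 0.975], [0.015, -0.623, -0.782, 1.348], [0.0, 0.0, 0.0, 1.0]]
wrist (384, 512, 3) 264.69535217064754 253.04955624977916 192.50837308385442 [[0.434, 0.865, 0.252, 0.229], [0.901, -0.416, -0.124, 0.639], [-0.002, 0.281, -0.96, 0.372], [0.0, 0.0, 0.0, 1.0]]
{'time': 0.15, 'q': array([ 1.08511221e+00,  2.64618221e-01,  1.60506081e+00, -2.82034030e-05,
        1.27369590e+00, -3.69075626e-02]), 'joint_vel': array([ 0.00062923, -0.00243484, -0.00357735, -0.00102623, -0.00123885,
        0.00026625]), 'joint_torque': array([-4.63602137e-04, -5.15908062e+01, -3.67956877e+01, -8.60242130e-05,
        8.05892138e-03,  1.98252354e-05]), 'tool_pos': array([0.29274861, 0.60792855, 0.40362179]), 'tcp_rot': array([-6.98926233e-01, -3.06241246e+00,  2.71513382e-03]), 'wrist_force': array([-0.08230948, -0.2366316 , -0.26534147]), 'torque': array([0.00969072, 0.03316578, 0.02488102]), 'grip_force': 0.0, 'width': 0.9982404268278655}
```

View pics/t0b.png

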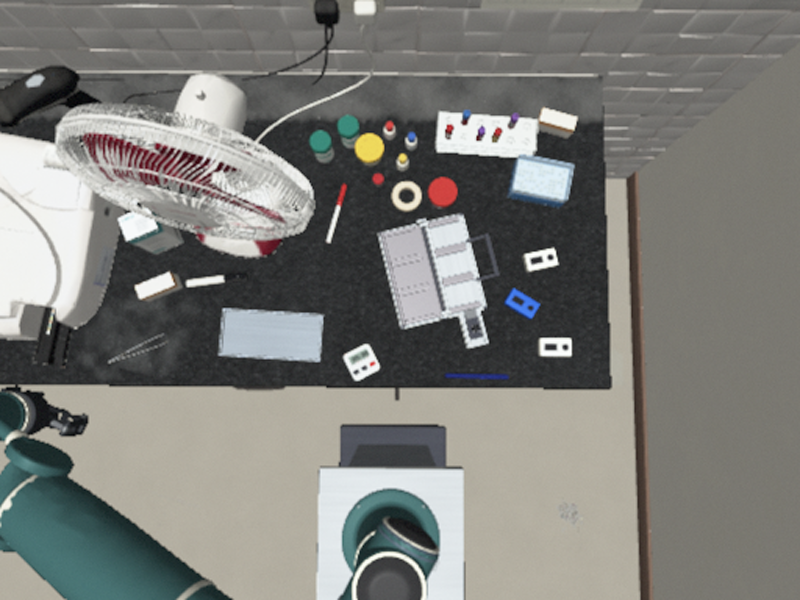

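View pics/s0b.png

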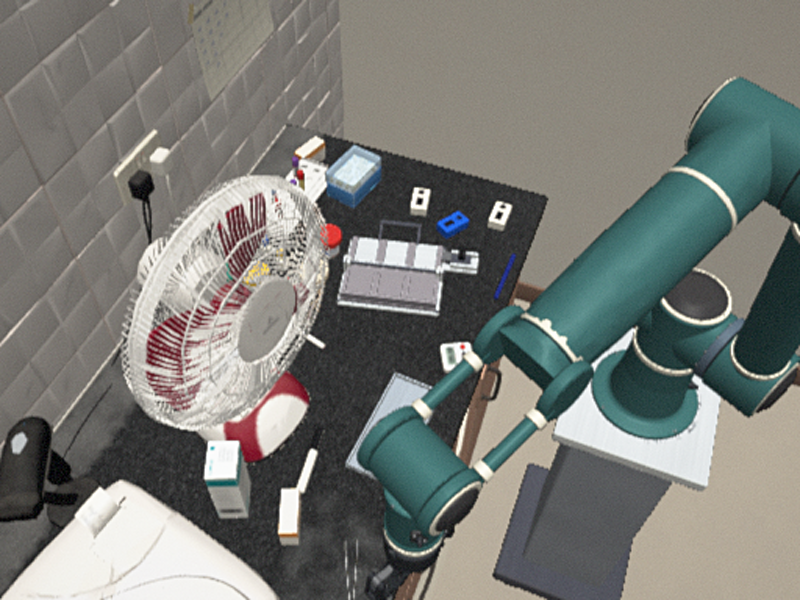

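The top view (800×600 scale) shows two white cartridges with a dark window and round well, at (541,260) and (555,347). The same shape in blue, at (522,303), is the excluded look-alike. The box at (558,122) has orange sides and no window, so it isn't a cartridge. The cradle is at about (438,270), the catch at (473,325), the bar at (492,255) and the tray at (271,335). Next I'll enlarge the crops to confirm this.

```bash
cat >> h.py <<'E'
def goto(x,y,z,yaw=None):
    "tool-axis mm to bring the GRASP point to x,y,z; yaw = heading of tool y in deg"
    s=bot.read_state(); M=R.from_rotvec(s["tcp_rot"]).as_matrix()
    cur=np.degrees(np.arctan2(M[1,1],M[0,1])); g=s["tool_pos"]+M[:,2]*.155
    t=0
    if yaw is not None:
        t=(cur-yaw+180)%360-180; M=M@R.from_rotvec([0,0,np.radians(t)]).as_matrix()
    print("yaw now",cur.round(2),"turn rad",round(float(np.radians(t)),4),"then tool mm",(M.T@(np.array([x,y,z])-g)*1000).round(1),"grasp now",g.round(4))
E
python3 - <<'E'
from h import *
im,c=load("top0.png"); k=.64
P=lambda u,v,z:onz(c,u*k,v*k,z).round(3)
for n,u,v,z in[("cartA",541,260,.026),("cartB",555,347,.026),("knob",474,325,.06),("bar1",484,236,.04),("bar2",496,272,.04),("hinge_far",426,224,.036),("hinge_near",453,316,.036),("tray",271,335,.014),("timer",361,362,.018),("pen",477,376,.01)]: print(n,P(u,v,z))
cr=im[128:248,225:385]; cv2.imwrite("pics/c1.png",cv2.resize(cr,None,fx=5,fy=5,interpolation=cv2.INTER_CUBIC))
goto(.5,-.1,.3,15)
E
```

```text
cartA [ 0.611 -0.333  0.026]
cartB [ 0.417 -0.36   0.026]
knob [ 0.463 -0.178  0.06 ]
bar1 [ 0.662 -0.203  0.04 ]
bar2 [ 0.582 -0.229  0.04 ]
hinge_far [ 0.689 -0.074  0.036]
hinge_near [ 0.484 -0.134  0.036]
tray [0.44  0.269 0.014]
timer [0.382 0.068 0.018]
pen [ 0.352 -0.19   0.01 ]
yaw now 64.29 turn rad 0.8602 then tool mm [-737.3   17.1  -50.4] grasp now [0.2926 0.6077 0.2486]
```

View pics/c1.png

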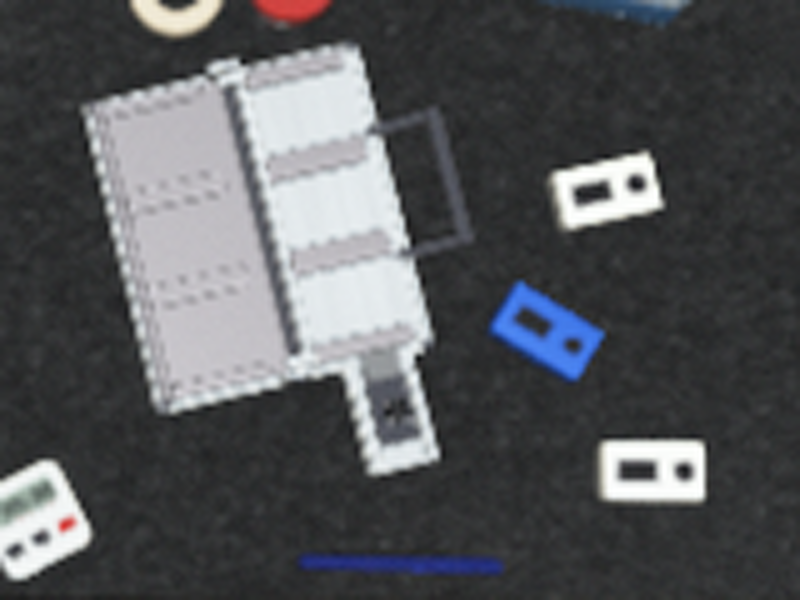

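The crop confirms it: white cartridges at crop (607,190) and (653,470), each with a dark window and well, and a blue one at (547,332), which I'll leave alone. There are only two to load. Now I'll move the wrist camera over the cradle.

Request:
drive_tool([
  {"delta_pos": [0,0,-7],"turn": 0.1229,"jaw": 1},
  {"delta_pos": [0,0,-7],"turn": 0.1229,"jaw": 1},
  {"delta_pos": [0,0,-7],"turn": 0.1229,"jaw": 1},
  {"delta_pos": [0,0,-7],"turn": 0.1229,"jaw": 1},
  {"delta_pos": [0,0,-7],"turn": 0.1229,"jaw": 1},
  {"delta_pos": [0,0,-7],"turn": 0.1229,"jaw": 1},
  {"delta_pos": [0,0,-7],"turn": 0.1229,"jaw": 1},
])

```text
time: 0.73
tool_pos: [0.2928, 0.608, 0.4534]
tcp_rot: [1.92, 2.486, -0.002]
wrist_force: [-0.1, -0.0, 0.4]
width: 0.999
grip_force: 0.0
```

Request:
drive_tool([
  {"delta_pos": [-35,0,0],"turn": 0,"jaw": 1},
  {"delta_pos": [-35,0,0],"turn": 0,"jaw": 1},
  {"delta_pos": [-35,0,0],"turn": 0,"jaw": 1},
  {"delta_pos": [-35,0,0],"turn": 0,"jaw": 1},
  {"delta_pos": [-35,0,0],"turn": 0,"jaw": 1},
  {"delta_pos": [-35,0,0],"turn": 0,"jaw": 1},
  {"delta_pos": [-35,0,0],"turn": 0,"jaw": 1},
  {"delta_pos": [-35,0,0],"turn": 0,"jaw": 1},
])

```text
time: 1.4
tool_pos: [0.3652, 0.336, 0.4533]
tcp_rot: [1.912, 2.493, -0.001]
wrist_force: [1.6, -0.0, 0.5]
width: 1.003
grip_force: 0.0
```

Request:
drive_tool([
  {"delta_pos": [-35,0,0],"turn": 0,"jaw": 1},
  {"delta_pos": [-35,0,0],"turn": 0,"jaw": 1},
  {"delta_pos": [-35,0,0],"turn": 0,"jaw": 1},
  {"delta_pos": [-35,0,0],"turn": 0,"jaw": 1},
  {"delta_pos": [-35,0,0],"turn": 0,"jaw": 1},
  {"delta_pos": [-35,0,0],"turn": 0,"jaw": 1},
  {"delta_pos": [-35,0,0],"turn": 0,"jaw": 1},
  {"delta_pos": [-35,0,0],"turn": 0,"jaw": 1},
])

```text
time: 2.07
tool_pos: [0.4376, 0.0655, 0.4536]
tcp_rot: [1.912, 2.492, 0.0]
wrist_force: [1.2, -0.3, -0.2]
width: 0.999
grip_force: 0.0
```

Request:
drive_tool([
  {"delta_pos": [-35,0,0],"turn": 0,"jaw": 1},
  {"delta_pos": [-35,0,0],"turn": 0,"jaw": 1},
  {"delta_pos": [-35,0,0],"turn": 0,"jaw": 1},
  {"delta_pos": [-35,0,0],"turn": 0,"jaw": 1},
  {"delta_pos": [-35,0,0],"turn": 0,"jaw": 1},
  {"delta_pos": [0,0,0],"turn": 0,"jaw": 1},
  {"delta_pos": [0,0,0],"turn": 0,"jaw": 1},
])

```text
time: 2.65
tool_pos: [0.4831, -0.1034, 0.4532]
tcp_rot: [-1.916, -2.488, 0.0]
wrist_force: [-0.3, 0.8, -0.3]
width: 1.0
grip_force: 0.0
```

Run:
```python
from h import *
im,c=snap("wrist","w1.png"); s=bot.read_state(); print(s["time"],s["wrist_force"].round(1),c["W"].round(3).tolist())
goto(.45,-.36,.1,0)
cv2.imwrite("pics/w1b.png",cv2.resize(im,(800,600),interpolation=cv2.INTER_CUBIC))
```

```text
2.7 [-0.3  0.5  0.5] [[0.967, 0.245, 0.071, 0.465], [0.255, -0.928, -0.27, -0.035], [-0.0, 0.28, -0.96, 0.422], [0.0, 0.0, 0.0, 1.0]]
yaw now 14.88 turn rad 0.2597 then tool mm [-258.1  -32.4  198. ] grasp now [ 0.4827 -0.1021  0.2982]
```

View pics/w1b.png

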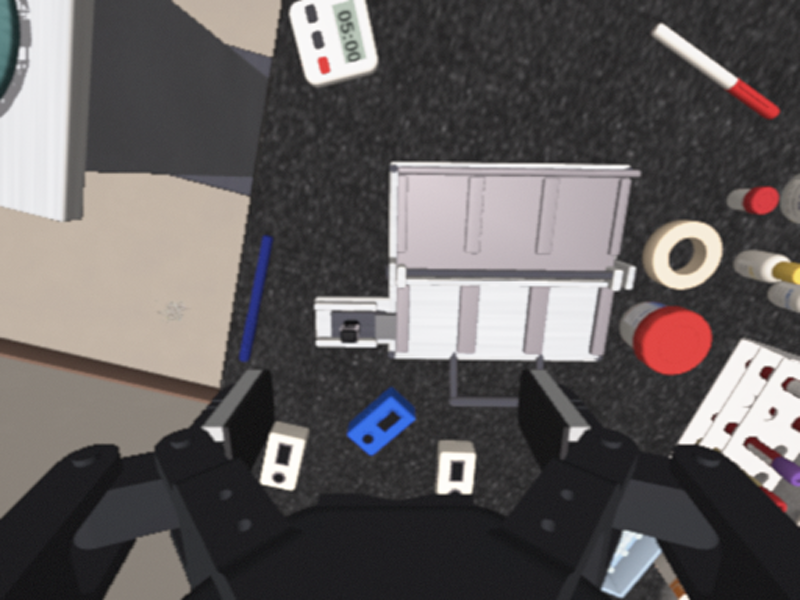

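The wrist view shows the cradle face on: stage at the top (395–635, 165–270), leaf below it with bays near 434, 502 and 570, bar at row 402, catch knob at (350,330). The cartridges are at (284,457) and (456,468), the blue look-alike at (381,422). I'll enlarge the cradle to measure its edges.

Run:
```python
from h import *
im,c=load("w1.png"); cv2.imwrite("pics/w1c.png",cv2.resize(im[98:274,192:422],None,fx=3.4,fy=3.4,interpolation=cv2.INTER_CUBIC))
```

```text
(no output)
```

View pics/w1c.png

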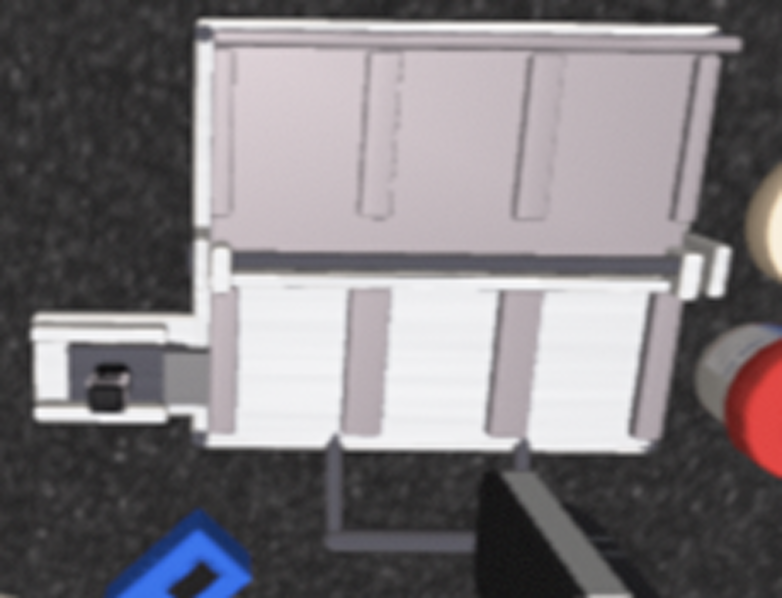

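```bash
cat > m.py <<'E'
from h import *
im,c=load("w1.png")
P=lambda u,v,z:onz(c,u/3.4+192,v/3.4+98,z)
a=np.radians(14.9)
def show(th):
    ex=np.array([np.cos(th),np.sin(th),0]);ey=np.array([-np.sin(th),np.cos(th),0]); return ex,ey
e1,e2=P(210,447,.026),P(645,450,.026); f1,f2=P(232,277,.036),P(670,287,.036); g1,g2=P(200,24,.046),P(718,30,.046);b1,b2=P(335,541,.044),P(470,544,.044)
for p,q in((e1,e2),(f1,f2),(g1,g2),(b1,b2)): d=q-p; print("dir",np.degrees(np.arctan2(d[1],d[0])).round(2),np.linalg.norm(d).round(4))
ex,ey=show(a); o=np.array([.585,-.1,0])
L=lambda p:((p-o)@ex*1000,(p-o)@ey*1000)
for n,p in dict(e1=e1,e2=e2,f1=f1,f2=f2,g1=g1,g2=g2,b1=b1,b2=b2,b1l=P(237,435,.035),b1r=P(343,435,.026),b2l=P(382,435,.035),b2r=P(487,435,.026),b3l=P(527,435,.035),b3r=P(633,435,.026),arm1=P(335,445,.04),arm2=P(522,447,.04),stopL=P(215,50,.026),knobtop=P(108,396,.062),knobtop2=P(108,372,.062),gr1=P(232,262,.036),slotL=P(68,375,.036),frameL=P(35,370,.036)).items(): print(n,np.round(L(p),1))
E
python3 m.py
```

```text
dir 14.37 0.2078
dir 13.45 0.1934
dir 14.16 0.2058
dir 13.38 0.0637
e1 [-98.1 -83.9]
e2 [109.7 -85.8]
f1 [-88.3   1.8]
f2 [105.   -3.1]
g1 [-101.9  107.3]
g2 [103.9 104.6]
b1 [ -39.4 -123.9]
b2 [  24.3 -125.6]
b1l [-85.6 -73.8]
b1r [-34.9 -77.8]
b2l [-18.2 -73.9]
b2r [ 33.6 -77.9]
b3l [ 49.2 -74. ]
b3r [103. -78.]
arm1 [-40.6 -76.7]
arm2 [ 45.5 -77.8]
stopL [-95.8  97.6]
knobtop [-141.6  -44. ]
knobtop2 [-141.3  -33.2]
gr1 [-88.4   8.6]
slotL [-162.6  -43.8]
frameL [-177.4  -41.3]
```

```bash
cat >> h.py <<'E'
C=np.array([.590,-.088]); TH=np.radians(14.1)
EX=np.array([np.cos(TH),np.sin(TH)]);EY=np.array([-np.sin(TH),np.cos(TH)])
def cr(x,y): return C+EX*x/1000+EY*y/1000   # cradle mm -> world
def loc(p): d=np.array(p)[:2]-C; return np.round([d@EX*1000,d@EY*1000],1)
E
python3 - <<'E'
from h import *
goto(.515,-.31,.30,14.1)
E
```

```text
yaw now 14.88 turn rad 0.0137 then tool mm [-209.5  -19.3   -2. ] grasp now [ 0.4827 -0.1021  0.2982]
```

Request:
drive_tool([
  {"delta_pos": [0,0,0],"turn": 0.0137,"jaw": 1},
  {"delta_pos": [-30,-3,0],"turn": 0,"jaw": 1},
  {"delta_pos": [-30,-3,0],"turn": 0,"jaw": 1},
  {"delta_pos": [-30,-3,0],"turn": 0,"jaw": 1},
  {"delta_pos": [-30,-3,0],"turn": 0,"jaw": 1},
  {"delta_pos": [-30,-3,0],"turn": 0,"jaw": 1},
  {"delta_pos": [-30,-3,0],"turn": 0,"jaw": 1},
  {"delta_pos": [-30,-3,0],"turn": 0,"jaw": 1},
])

```text
time: 3.37
tool_pos: [0.5147, -0.31, 0.4538]
tcp_rot: [-1.927, -2.481, -0.001]
wrist_force: [0.4, 2.1, 0.0]
width: 1.001
grip_force: 0.0
```

Request:
drive_tool([
  {"delta_pos": [0,0,0],"turn": 0,"jaw": 1},
  {"delta_pos": [0,0,0],"turn": 0,"jaw": 1},
  {"delta_pos": [0,0,0],"turn": 0,"jaw": 1},
])

```text
time: 3.62
tool_pos: [0.5144, -0.309, 0.4534]
tcp_rot: [-1.928, -2.479, -0.001]
wrist_force: [-0.4, 0.4, 0.7]
width: 0.998
grip_force: 0.0
```

```bash
cat >> h.py <<'E'
def carts(im,c,zt=.026,amin=300,amax=8000):
    "white blocks: intensity mask, contours, min-area rect of top face cast onto z=zt"
    hsv=cv2.cvtColor(im,cv2.COLOR_BGR2HSV); m=((hsv[...,2]>185)&(hsv[...,1]<50)).astype(np.uint8)
    m=cv2.morphologyEx(m,cv2.MORPH_CLOSE,np.ones((3,3)))
    for k in cv2.findContours(m,cv2.RETR_EXTERNAL,cv2.CHAIN_APPROX_NONE)[0]:
        A=cv2.contourArea(k)
        if amin<A<amax:
            p=np.array([onz(c,u,v,zt)[:2]*1000 for u,v in k[:,0]],np.float32)
            r=cv2.minAreaRect(p); b=cv2.boxPoints(r); e=[b[1]-b[0],b[2]-b[1]]; l=max(e,key=np.linalg.norm)
            print("px",k[:,0].mean(0).round(),"A",A,"ctr",np.round(r[0],1),"size",np.round(r[1],1),"long-axis deg",np.degrees(np.arctan2(l[1],l[0])).round(1))
E
python3 - <<'E'
from h import *
im,c=snap("wrist","w2.png"); carts(im,c); goto(.515,-.31,.3)
cv2.imwrite("pics/w2b.png",cv2.resize(im,(800,600),interpolation=cv2.INTER_CUBIC))
E
```

```text
px [311. 194.] A 1032.5 ctr [ 613.9 -332.7] size [40.1 69.2] long-axis deg -77.3
px [184. 181.] A 1062.5 ctr [ 419.2 -361.2] size [39.7 69.6] long-axis deg -89.7
px [484.  15.] A 746.0 ctr [759.1 -46.4] size [65.5 38.8] long-axis deg 14.3
yaw now 14.3 turn rad 0.0 then tool mm [-1.5  0.3 -1.4] grasp now [ 0.5144 -0.3087  0.2986]
```

View pics/w2b.png

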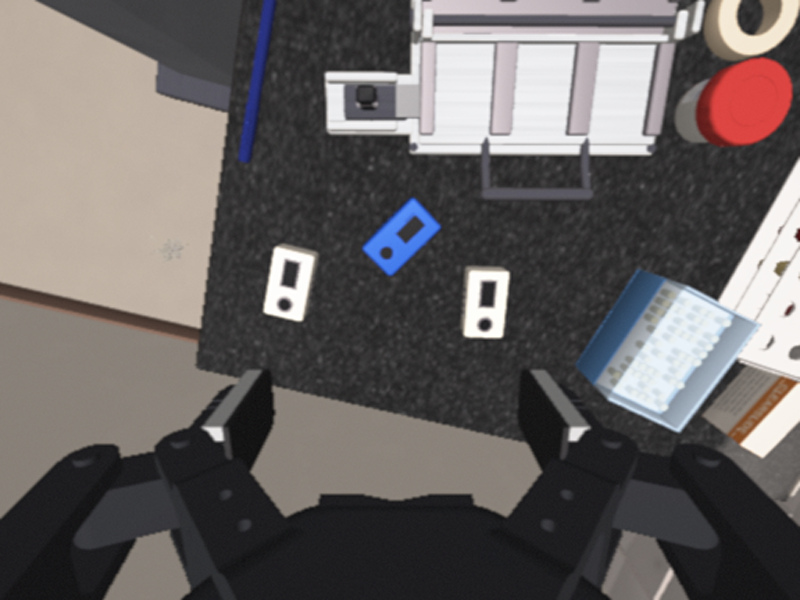

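Both cartridges measure 40×70 mm, so the fit is good. A is at (614,-333) mm and B at (419,-361) mm. I'll refine the cradle from the now-clear bar and leaf edge, then get the numbers for picking A.

Run:
```python
from h import *
im,c=load("w2.png"); P=lambda u,v,z:onz(c,u*.64,v*.64,z)
for n,(p,q) in dict(bar=(P(482,193,.042),P(592,194,.042)),edge=(P(412,150,.026),P(652,152,.026)),hw=(P(424,37,.036),P(670,41,.036))).items():
    d=q-p; print(n,np.degrees(np.arctan2(d[1],d[0])).round(2),loc(p),loc(q))
for n,u,v,z in[("b1l",433,132,.035),("b1r",492,132,.026),("b2l",514,132,.035),("b2r",568,132,.026),("b3l",591,132,.035),("b3r",647,132,.026),("knob",367,97,.062)]: print(n,loc(P(u,v,z)))
goto(.6139,-.3327,.027,12.7)
```

```text
bar 13.77 [ -49.6 -135.5] [  48.4 -136. ]
edge 13.83 [-111.8  -98.6] [104.9 -99.6]
hw 13.46 [-103.6  -12. ] [ 98.7 -14.2]
b1l [-94.  -84.4]
b1r [-40.7 -83.3]
b2l [-23.5 -84.2]
b2r [ 27.1 -83.1]
b3l [ 43.6 -83.9]
b3r [ 97.5 -82.8]
knob [-149.4  -61.5]
yaw now 14.3 turn rad 0.0279 then tool mm [-45.6  91.8 271.6] grasp now [ 0.5144 -0.3087  0.2986]
```

Request:
drive_tool([
  {"delta_pos": [0,0,0],"turn": 0.0279,"jaw": 1},
  {"delta_pos": [-15.2,30.6,20],"turn": 0,"jaw": 1},
  {"delta_pos": [-15.2,30.6,20],"turn": 0,"jaw": 1},
  {"delta_pos": [-15.2,30.6,20],"turn": 0,"jaw": 1},
  {"delta_pos": [0,0,35],"turn": 0,"jaw": 1},
  {"delta_pos": [0,0,35],"turn": 0,"jaw": 1},
  {"delta_pos": [0,0,35],"turn": 0,"jaw": 1},
  {"delta_pos": [0,0,35],"turn": 0,"jaw": 1},
])

```text
time: 4.33
tool_pos: [0.6142, -0.3328, 0.2526]
tcp_rot: [1.961, 2.454, 0.001]
wrist_force: [0.2, -0.2, -0.0]
width: 0.998
grip_force: 0.0
```

Request:
drive_tool([
  {"delta_pos": [0,0,30],"turn": 0,"jaw": 1},
  {"delta_pos": [0,0,20],"turn": 0,"jaw": 1},
  {"delta_pos": [0,0,15],"turn": 0,"jaw": 1},
  {"delta_pos": [0,0,6.6],"turn": 0,"jaw": 1},
  {"delta_pos": [0,0,0],"turn": 0,"jaw": 1},
  {"delta_pos": [0,0,0],"turn": 0,"jaw": 1},
])

```text
time: 4.83
tool_pos: [0.6145, -0.3347, 0.1833]
tcp_rot: [1.962, 2.451, 0.0]
wrist_force: [-0.0, -0.5, -0.2]
width: 0.999
grip_force: 0.0
```

Request:
drive_tool([
  {"delta_pos": [0,0,0],"turn": 0,"jaw": -1},
  {"delta_pos": [0,0,0],"turn": 0,"jaw": -1},
  {"delta_pos": [0,0,0],"turn": 0,"jaw": -1},
  {"delta_pos": [0,0,0],"turn": 0,"jaw": -1},
  {"delta_pos": [0,0,0],"turn": 0,"jaw": -1},
  {"delta_pos": [0,0,0],"turn": 0,"jaw": -1},
  {"delta_pos": [0,0,0],"turn": 0,"jaw": -1},
  {"delta_pos": [0,0,0],"turn": 0,"jaw": -1},
], grip_force=50)

```text
time: 5.5
tool_pos: [0.6145, -0.3355, 0.1838]
tcp_rot: [1.962, 2.45, 0.001]
wrist_force: [-1.0, -0.2, 5.5]
width: 0.454
grip_force: 53.2
```

Request:
drive_tool([
  {"delta_pos": [0,0,-15],"turn": 0,"jaw": -1},
  {"delta_pos": [0,0,-25],"turn": 0,"jaw": -1},
  {"delta_pos": [0,0,-25],"turn": 0,"jaw": -1},
  {"delta_pos": [0,0,-15],"turn": 0,"jaw": -1},
  {"delta_pos": [0,0,0],"turn": 0,"jaw": -1},
])

```text
time: 5.92
tool_pos: [0.6154, -0.336, 0.2677]
tcp_rot: [1.959, 2.445, 0.002]
wrist_force: [-0.1, -0.7, 0.1]
width: 0.454
grip_force: 52.5
```

```bash
sed -i 's/TH=np.radians(14.1)/TH=np.radians(13.8)/' h.py
python3 - <<'E'
from h import *
im,c=snap("wrist","w3.png"); x=cr(69,-50); print(x,bot.read_state()["width"]); goto(*x,.054,13.8)
cv2.imwrite("pics/w3b.png",cv2.resize(im,(800,600),interpolation=cv2.INTER_CUBIC))
E
```

```text
[ 0.66893494 -0.12009791] 0.45248866616584504
yaw now 12.61 turn rad -0.0208 then tool mm [197.1 103.3  55.8] grasp now [ 0.6153 -0.336   0.1101]
```

View pics/w3b.png

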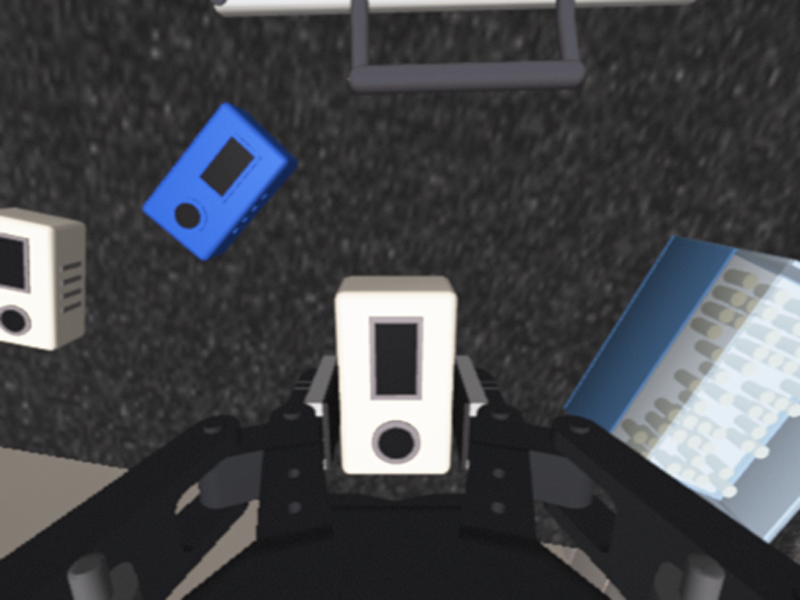

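The cartridge is held squarely between the pads at (397,375), window up. I'll carry it over bay 3 and check the offset there.

Request:
drive_tool([
  {"delta_pos": [0,0,0],"turn": -0.0208,"jaw": -1},
  {"delta_pos": [28,14.7,0],"turn": 0,"jaw": -1},
  {"delta_pos": [28,14.7,0],"turn": 0,"jaw": -1},
  {"delta_pos": [28,14.7,0],"turn": 0,"jaw": -1},
  {"delta_pos": [28,14.7,0],"turn": 0,"jaw": -1},
  {"delta_pos": [28,14.7,0],"turn": 0,"jaw": -1},
  {"delta_pos": [28,14.7,0],"turn": 0,"jaw": -1},
  {"delta_pos": [28,14.7,0],"turn": 0,"jaw": -1},
])

```text
time: 6.63
tool_pos: [0.666, -0.1184, 0.2592]
tcp_rot: [-1.935, -2.47, 0.003]
wrist_force: [0.3, -1.3, -0.7]
width: 0.451
grip_force: 52.5
```

Request:
drive_tool([
  {"delta_pos": [0,0,0],"turn": 0,"jaw": -1},
  {"delta_pos": [0,0,0],"turn": 0,"jaw": -1},
  {"delta_pos": [0,0,0],"turn": 0,"jaw": -1},
])

```text
time: 6.88
tool_pos: [0.6662, -0.1199, 0.26]
tcp_rot: [-1.935, -2.471, 0.003]
wrist_force: [0.0, -0.7, -1.7]
width: 0.451
grip_force: 52.5
```

Run:
```python
from h import *
s=bot.read_state()
im,c=snap("wrist","w4.png"); g=s["tool_pos"][2]-.155; zt=g-.0285+.026; print("z top",zt,"grasp loc",loc(s["tool_pos"]))
i3,c3=load("w3.png"); p=onz(c3,397*.64,375*.64,.1075); print("cart-grasp in w3",p[:2]-[.6154,-.336])
x=cr(69,-50); goto(*x,.055,13.8)
cv2.imwrite("pics/w4b.png",cv2.resize(im,(800,600),interpolation=cv2.INTER_CUBIC))
```

```text
z top 0.10253332689637226 grasp loc [ 66.4 -49.1]
cart-grasp in w3 [0.00077427 0.00626493]
yaw now 13.82 turn rad 0.0003 then tool mm [-0.3  3.3 50.4] grasp now [ 0.6658 -0.1206  0.1055]
```

View pics/w4b.png

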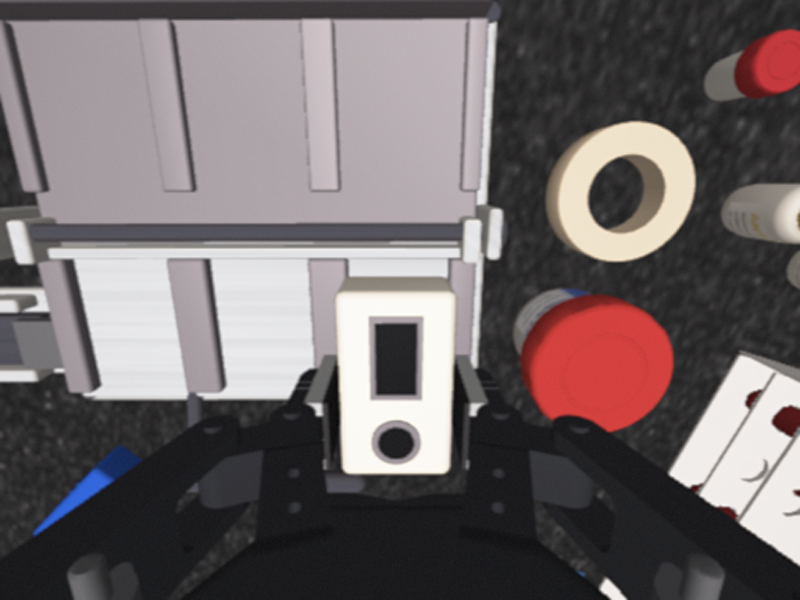

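Run:
```python
from h import *
im,c=load("w4.png"); P=lambda u,v,z:loc(onz(c,u*.64,v*.64,z))
print("wall",P(400,258,.036),"bay3 l",P(349,262,.035),"r",P(452,262,.026),"bay1 l",P(77,262,.035),P(168,262,.026),"bay2",P(212,262,.035),P(310,262,.026))
print("cart corners far",P(338,292,.1025),P(455,292,.1025),"near",P(341,472,.1025),P(453,472,.1025))
x=cr(68,-57); goto(*x,.055,13.8)
```

```text
wall [ 68.4 -13.3] bay3 l [ 44.2 -15.4] r [ 94.3 -17.1] bay1 l [-85.1 -15.7] [-46.9 -17.4] bay2 [-20.9 -15.6] [ 23.8 -17.2]
cart corners far [ 48.3 -12.1] [ 85.2 -12. ] near [ 46.9 -79.4] [ 87.3 -79.2]
yaw now 13.82 turn rad 0.0003 then tool mm [-7.3  2.3 50.4] grasp now [ 0.6658 -0.1206  0.1055]
```

Request:
drive_tool([
  {"delta_pos": [-6,2.4,0],"turn": 0,"jaw": -1},
  {"delta_pos": [0,0,15],"turn": 0,"jaw": -1},
  {"delta_pos": [0,0,15],"turn": 0,"jaw": -1},
  {"delta_pos": [0,0,10],"turn": 0,"jaw": -1},
  {"delta_pos": [0,0,6],"turn": 0,"jaw": -1},
  {"delta_pos": [0,0,3],"turn": 0,"jaw": -1},
  {"delta_pos": [0,0,0],"turn": 0,"jaw": -1},
  {"delta_pos": [0,0,0],"turn": 0,"jaw": -1},
])

```text
time: 7.6
tool_pos: [0.6707, -0.1253, 0.2128]
tcp_rot: [-1.938, -2.472, 0.0]
wrist_force: [0.8, 0.0, -0.3]
width: 0.454
grip_force: 52.5
```

Run:
```python
from h import *
x=cr(69.2,-54); goto(*x,.055,13.8); s=bot.read_state(); print(s["wrist_force"],loc(s["tool_pos"]))
```

```text
yaw now 13.81 turn rad 0.0001 then tool mm [ 1.5 -0.2  2.8] grasp now [ 0.6706 -0.1253  0.0578]
[ 0.75627267  0.03235671 -0.25595532] [ 69.5 -55.5]
```

Request:
drive_tool([
  {"delta_pos": [0,0,1.8],"turn": 0,"jaw": -1},
  {"delta_pos": [0,0,1],"turn": 0,"jaw": -1},
  {"delta_pos": [0,0,0],"turn": 0,"jaw": -1},
  {"delta_pos": [0,0,0],"turn": 0,"jaw": -1},
  {"delta_pos": [0,0,0],"turn": 0,"jaw": 0.2},
  {"delta_pos": [0,0,0],"turn": 0,"jaw": 0.2},
  {"delta_pos": [0,0,0],"turn": 0,"jaw": 0.2},
  {"delta_pos": [0,0,0],"turn": 0,"jaw": 0.2},
])

```text
time: 8.27
tool_pos: [0.6707, -0.1254, 0.2105]
tcp_rot: [1.938, 2.472, 0.0]
wrist_force: [-0.4, 0.5, 0.2]
width: 0.599
grip_force: 0.0
```

Request:
drive_tool([
  {"delta_pos": [0,0,-5],"turn": 0,"jaw": 0.2},
  {"delta_pos": [0,0,-15],"turn": 0,"jaw": 0.2},
  {"delta_pos": [0,0,-30],"turn": 0,"jaw": 0.2},
  {"delta_pos": [0,0,-40],"turn": 0,"jaw": 0.4},
  {"delta_pos": [0,0,-40],"turn": 0,"jaw": 1},
  {"delta_pos": [0,0,-40],"turn": 0,"jaw": 1},
  {"delta_pos": [0,0,-20],"turn": 0,"jaw": 1},
  {"delta_pos": [0,0,0],"turn": 0,"jaw": 1},
])

```text
time: 8.93
tool_pos: [0.6724, -0.1257, 0.4109]
tcp_rot: [1.93, 2.462, 0.01]
wrist_force: [0.7, -0.2, 0.8]
width: 1.0
grip_force: 0.0
```

Run:
```python
from h import *
im,c=snap("wrist","w5.png"); carts(im,c,.052); carts(im,c,.026); 
hsv=cv2.cvtColor(im,cv2.COLOR_BGR2HSV)
goto(.4192,-.3612,.15,0.3)
```

```text
px [316. 306.] A 1390.0 ctr [ 808.  -292.8] size [81.6 96.5] long-axis deg -3.9
px [ 49. 273.] A 749.5 ctr [ 437.9 -336.2] size [36.2 62.5] long-axis deg -89.2
px [406. 228.] A 4428.0 ctr [ 891.4 -159.5] size [125.3 109.6] long-axis deg 85.0
px [331. 112.] A 1964.5 ctr [750.8 -32.5] size [58.4 57.9] long-axis deg 13.7
px [  1. 151.] A 303.5 ctr [ 375.2 -177.5] size [172.9   5. ] long-axis deg 88.7
px [316. 306.] A 1390.0 ctr [ 820.  -311.5] size [ 88.  104.2] long-axis deg -3.9
px [ 49. 273.] A 749.5 ctr [ 420.5 -358.5] size [39.1 67.4] long-axis deg -89.2
px [406. 228.] A 4428.0 ctr [ 910.  -167.6] size [135.2 118.3] long-axis deg 85.0
px [331. 112.] A 1964.5 ctr [758.3 -30.5] size [63.  62.5] long-axis deg 13.7
px [  1. 151.] A 303.5 ctr [ 352.9 -187.1] size [186.6   5.4] long-axis deg 88.7
yaw now 13.81 turn rad 0.2357 then tool mm [-233.7 -256.3  100. ] grasp now [ 0.6732 -0.1259  0.252 ]
```

Request:
drive_tool([
  {"delta_pos": [0,0,0],"turn": 0.118,"jaw": 1},
  {"delta_pos": [0,0,0],"turn": 0.118,"jaw": 1},
  {"delta_pos": [-26,-28.5,0],"turn": 0,"jaw": 1},
  {"delta_pos": [-26,-28.5,0],"turn": 0,"jaw": 1},
  {"delta_pos": [-26,-28.5,0],"turn": 0,"jaw": 1},
  {"delta_pos": [-26,-28.5,0],"turn": 0,"jaw": 1},
  {"delta_pos": [-26,-28.5,0],"turn": 0,"jaw": 1},
  {"delta_pos": [-26,-28.5,0],"turn": 0,"jaw": 1},
])

```text
time: 9.65
tool_pos: [0.4984, -0.2827, 0.3988]
tcp_rot: [-2.214, -2.226, 0.001]
wrist_force: [1.2, -1.0, -0.2]
width: 1.0
grip_force: 0.0
```

Request:
drive_tool([
  {"delta_pos": [-26,-28.5,0],"turn": 0,"jaw": 1},
  {"delta_pos": [-26,-28.5,0],"turn": 0,"jaw": 1},
  {"delta_pos": [-26,-28.5,0],"turn": 0,"jaw": 1},
  {"delta_pos": [0,0,25],"turn": 0,"jaw": 1},
  {"delta_pos": [0,0,25],"turn": 0,"jaw": 1},
  {"delta_pos": [0,0,0],"turn": 0,"jaw": 1},
  {"delta_pos": [0,0,0],"turn": 0,"jaw": 1},
])

```text
time: 10.23
tool_pos: [0.4142, -0.3598, 0.3478]
tcp_rot: [-2.212, -2.222, 0.0]
wrist_force: [0.4, -0.5, -0.2]
width: 1.001
grip_force: 0.0
```

Run:
```python
from h import *
im,c=snap("wrist","w6.png"); carts(im,c,.026,1000); 
goto(.4192,-.3612,.0275,0.3)
```

```text
px [411. 367.] A 1417.0 ctr [ 641.8 -617.9] size [76.2 74.8] long-axis deg 0.5
px [ 95. 367.] A 1400.5 ctr [ 186. -622.] size [77.5 75.2] long-axis deg 0.5
px [ 57. 271.] A 5642.0 ctr [ 161.1 -469.9] size [239.3  98.2] long-axis deg 25.2
px [257. 182.] A 2106.0 ctr [ 418.5 -360.3] size [40.4 70.9] long-axis deg -89.7
px [365.  15.] A 4303.5 ctr [ 526.7 -199.8] size [218.5  34.6] long-axis deg 0.2
yaw now 0.29 turn rad -0.0001 then tool mm [ -1.6   4.7 167.1] grasp now [ 0.4148 -0.3599  0.1946]
```

Request:
drive_tool([
  {"delta_pos": [1,4,20],"turn": 0,"jaw": 1},
  {"delta_pos": [0,0,35],"turn": 0,"jaw": 1},
  {"delta_pos": [0,0,35],"turn": 0,"jaw": 1},
  {"delta_pos": [0,0,30],"turn": 0,"jaw": 1},
  {"delta_pos": [0,0,25],"turn": 0,"jaw": 1},
  {"delta_pos": [0,0,15],"turn": 0,"jaw": 1},
  {"delta_pos": [0,0,6.5],"turn": 0,"jaw": 1},
  {"delta_pos": [0,0,0],"turn": 0,"jaw": 1},
])

```text
time: 10.95
tool_pos: [0.4198, -0.3592, 0.1833]
tcp_rot: [-2.214, -2.227, 0.0]
wrist_force: [-0.1, 0.7, -0.2]
width: 0.999
grip_force: 0.0
```

Request:
drive_tool([
  {"delta_pos": [0,0,0],"turn": 0,"jaw": -1},
  {"delta_pos": [0,0,0],"turn": 0,"jaw": -1},
  {"delta_pos": [0,0,0],"turn": 0,"jaw": -1},
  {"delta_pos": [0,0,0],"turn": 0,"jaw": -1},
  {"delta_pos": [0,0,0],"turn": 0,"jaw": -1},
  {"delta_pos": [0,0,0],"turn": 0,"jaw": -1},
  {"delta_pos": [0,0,0],"turn": 0,"jaw": -1},
  {"delta_pos": [0,0,0],"turn": 0,"jaw": -1},
])

```text
time: 11.62
tool_pos: [0.4201, -0.3604, 0.1857]
tcp_rot: [2.214, 2.224, 0.0]
wrist_force: [-0.7, 0.7, 6.0]
width: 0.454
grip_force: 52.5
```

Request:
drive_tool([
  {"delta_pos": [0,0,-15],"turn": 0,"jaw": -1},
  {"delta_pos": [0,0,-25],"turn": 0,"jaw": -1},
  {"delta_pos": [0,0,-25],"turn": 0,"jaw": -1},
  {"delta_pos": [0,0,-25],"turn": 0,"jaw": -1},
  {"delta_pos": [0,0,0],"turn": -0.118,"jaw": -1},
  {"delta_pos": [0,0,0],"turn": -0.118,"jaw": -1},
  {"delta_pos": [0,0,0],"turn": 0,"jaw": -1},
])

```text
time: 12.2
tool_pos: [0.4194, -0.3598, 0.275]
tcp_rot: [1.934, 2.473, -0.0]
wrist_force: [-0.4, 0.3, -0.7]
width: 0.456
grip_force: 51.7
```

Run:
```python
from h import *
x=cr(-67,-54); s=bot.read_state(); print(x,s["width"]); goto(*x,.115,13.8)
```

```text
[ 0.53781481 -0.15642299] 0.45580232965546597
yaw now 13.96 turn rad 0.0028 then tool mm [169.5 163.3   4.9] grasp now [ 0.4196 -0.36    0.12  ]
```

Request:
drive_tool([
  {"delta_pos": [24.2,23.3,0],"turn": 0,"jaw": -1},
  {"delta_pos": [24.2,23.3,0],"turn": 0,"jaw": -1},
  {"delta_pos": [24.2,23.3,0],"turn": 0,"jaw": -1},
  {"delta_pos": [24.2,23.3,0],"turn": 0,"jaw": -1},
  {"delta_pos": [24.2,23.3,0],"turn": 0,"jaw": -1},
  {"delta_pos": [24.2,23.3,0],"turn": 0,"jaw": -1},
  {"delta_pos": [24.2,23.3,0],"turn": 0,"jaw": -1},
  {"delta_pos": [0,0,0],"turn": 0,"jaw": -1},
])

```text
time: 12.87
tool_pos: [0.5393, -0.152, 0.2737]
tcp_rot: [-1.938, -2.472, -0.004]
wrist_force: [-0.2, 0.0, 0.3]
width: 0.454
grip_force: 51.7
```

Request:
drive_tool([
  {"delta_pos": [0,0,0],"turn": 0,"jaw": -1},
  {"delta_pos": [0,0,0],"turn": 0,"jaw": -1},
])

```text
time: 13.03
tool_pos: [0.537, -0.1561, 0.2733]
tcp_rot: [-1.939, -2.471, 0.001]
wrist_force: [-0.6, -0.3, 0.3]
width: 0.452
grip_force: 51.7
```

Run:
```python
from h import *
s=bot.read_state(); im,c=snap("wrist","w7.png"); zt=s["tool_pos"][2]-.155-.0307+.026; print("grasp loc",loc(s["tool_pos"]),s["tool_pos"][2]-.155)
hsv=cv2.cvtColor(im,cv2.COLOR_BGR2HSV); 
goto(*cr(-67,-54),.0575,13.8); print(zt)
cv2.imwrite("pics/w7b.png",cv2.resize(im,(800,600),interpolation=cv2.INTER_CUBIC))
```

```text
grasp loc [-67.7 -53.4] 0.11831245009898886
yaw now 13.71 turn rad -0.0016 then tool mm [-0.1  1.3 60.9] grasp now [ 0.5366 -0.1566  0.1184]
0.11361245009898885
```

View pics/w7b.png

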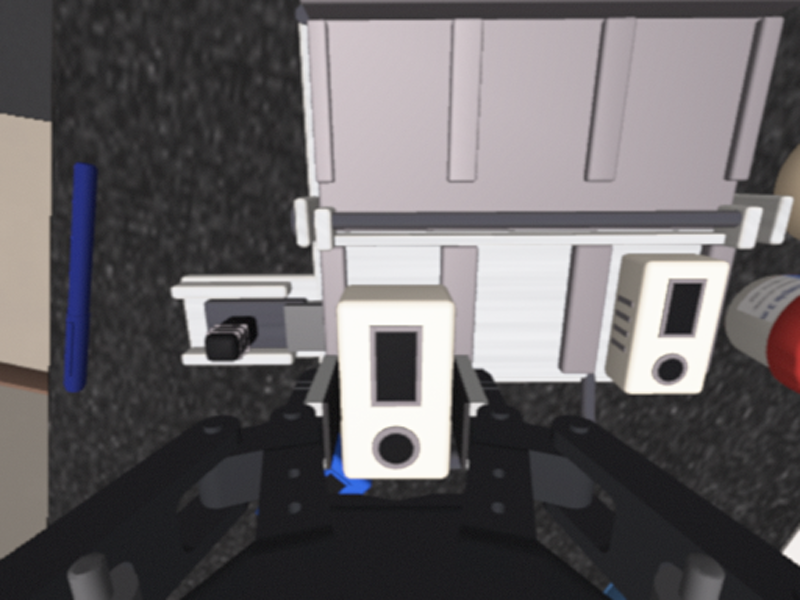

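Cartridge A lies in bay 3 at (672,323) and B is held above bay 1. The knob top shows at (224,345).

Run:
```python
from h import *
im,c=load("w7.png"); P=lambda u,v,z:loc(onz(c,u*.64,v*.64,z))
print("bay1 l",P(346,250,.035),"r",P(441,250,.026),"bay3 l",P(612,250,.026), "wall",P(400,243,.026))
print("B far",P(340,300,.1136),P(453,300,.1136),"near",P(342,477,.1136),P(450,477,.1136))
print("A far",P(628,262,.052),P(727,262,.052),"near",P(616,392,.052),P(703,392,.052))
print("knob top",P(224,346,.062),P(213,346,.062),P(237,346,.062),"base",P(240,325,.036), "frame",P(176,284,.04),P(184,358,.04),"slot",P(207,318,.036),P(285,318,.036),P(322,325,.036))
```

```text
bay1 l [-92.1 -16.3] r [-43.4 -17.8] bay3 l [ 46.3 -17.9] wall [-64.9 -14.1]
B far [-85.1 -19.7] [-48.7 -19.8] near [-87.  -87.7] [-47.2 -87.7]
A far [ 40.9 -19.2] [ 86.9 -19.3] near [ 45.3 -86.6] [ 89.7 -86.6]
knob top [-147.5  -57.1] [-152.7  -57.1] [-141.4  -57.1] base [-149.3  -55.9] frame [-177.5  -32.6] [-179.3  -73. ] slot [-166.2  -52. ] [-125.3  -52. ] [-106.   -55.9]
```

Request:
drive_tool([
  {"delta_pos": [0,0,20],"turn": 0,"jaw": -1},
  {"delta_pos": [0,0,20],"turn": 0,"jaw": -1},
  {"delta_pos": [0,0,10],"turn": 0,"jaw": -1},
  {"delta_pos": [0,0,6],"turn": 0,"jaw": -1},
  {"delta_pos": [0,0,3],"turn": 0,"jaw": -1},
  {"delta_pos": [0,0,1.5],"turn": 0,"jaw": -1},
  {"delta_pos": [0,0,0],"turn": 0,"jaw": -1},
  {"delta_pos": [0,0,0],"turn": 0,"jaw": -1},
])

```text
time: 13.75
tool_pos: [0.5378, -0.1565, 0.2142]
tcp_rot: [1.938, 2.471, 0.001]
wrist_force: [0.3, -0.7, -1.0]
width: 0.451
grip_force: 51.7
```

Run:
```python
from h import *
goto(*cr(-67.7,-54),.0567,13.8); s=bot.read_state(); print(s["wrist_force"],loc(s["tool_pos"]))
```

```text
yaw now 13.78 turn rad -0.0003 then tool mm [ 0.2 -0.8  2.5] grasp now [ 0.538  -0.1566  0.0592]
[ 0.3082939  -0.73153234 -0.95866787] [-67.1 -54.1]
```

Request:
drive_tool([
  {"delta_pos": [0,-0.5,1.5],"turn": 0,"jaw": -1},
  {"delta_pos": [0,0,0.8],"turn": 0,"jaw": -1},
  {"delta_pos": [0,0,0],"turn": 0,"jaw": -1},
  {"delta_pos": [0,0,0],"turn": 0,"jaw": -1},
  {"delta_pos": [0,0,0],"turn": 0,"jaw": 0.2},
  {"delta_pos": [0,0,0],"turn": 0,"jaw": 0.2},
  {"delta_pos": [0,0,0],"turn": 0,"jaw": 0.2},
  {"delta_pos": [0,0,0],"turn": 0,"jaw": 0.2},
])

```text
time: 14.42
tool_pos: [0.5367, -0.1562, 0.2108]
tcp_rot: [-1.938, -2.472, 0.0]
wrist_force: [-1.0, 0.8, 0.7]
width: 0.599
grip_force: 0.0
```

Request:
drive_tool([
  {"delta_pos": [0,0,-5],"turn": 0,"jaw": 0.2},
  {"delta_pos": [0,0,-15],"turn": 0,"jaw": 0.2},
  {"delta_pos": [0,0,-25],"turn": 0,"jaw": 0.2},
  {"delta_pos": [0,0,-25],"turn": 0,"jaw": 0.2},
  {"delta_pos": [0,0,-25],"turn": 0,"jaw": 0},
  {"delta_pos": [0,-26,0],"turn": 0,"jaw": 0},
  {"delta_pos": [0,-26,0],"turn": 0,"jaw": 0},
  {"delta_pos": [0,-26,0],"turn": 0,"jaw": 0},
])

```text
time: 15.08
tool_pos: [0.4607, -0.175, 0.3072]
tcp_rot: [1.936, 2.472, 0.001]
wrist_force: [-1.4, -0.0, -0.1]
width: 0.5
grip_force: 0.0
```

Request:
drive_tool([
  {"delta_pos": [0,0,0],"turn": 0,"jaw": 0},
  {"delta_pos": [0,0,0],"turn": 0,"jaw": 0},
  {"delta_pos": [0,0,0],"turn": 0,"jaw": 0},
])

```text
time: 15.33
tool_pos: [0.4615, -0.175, 0.3065]
tcp_rot: [1.938, 2.471, 0.001]
wrist_force: [-0.1, 0.7, 0.5]
width: 0.5
grip_force: 0.0
```

Run:
```python
from h import *
im,c=snap("wrist","w8.png")
s=bot.read_state(); print(s["width"],loc(s["tool_pos"]))
goto(*cr(-148,-56.5),.060,13.8)
cv2.imwrite("pics/w8b.png",cv2.resize(im,(800,600),interpolation=cv2.INTER_CUBIC))
```

```text
0.49494451699869946 [-145.2  -53.9]
yaw now 13.8 turn rad -0.0 then tool mm [-2.4 -3.1 91.5] grasp now [ 0.4621 -0.1751  0.1515]
```

View pics/w8b.png

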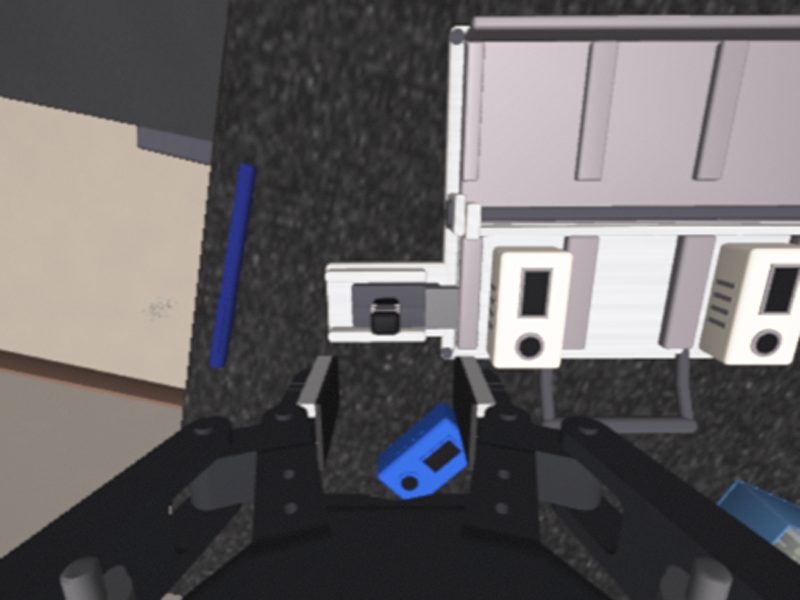

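Both cartridges lie in their bays, at (533,307) and (760,303), windows up. The knob top is at (385,322).

Run:
```python
from h import *
im,c=load("w8.png"); P=lambda u,v,z:loc(onz(c,u*.64,v*.64,z))
print("top c",P(385,323,.062),"l/r",P(371,323,.062),P(399,323,.062),"near",P(385,334,.062),"far",P(385,311,.062),"tongue",P(425,305,.036),P(456,305,.036))
```

```text
top c [-150.2  -58. ] l/r [-157.8  -58. ] [-142.6  -58. ] near [-150.3  -64.4] far [-150.2  -51.2] tongue [-126.6  -55.7] [-107.9  -55.7]
```

Request:
drive_tool([
  {"delta_pos": [-4,-5.2,0],"turn": 0,"jaw": 0},
  {"delta_pos": [0,0,25],"turn": 0,"jaw": 0},
  {"delta_pos": [0,0,25],"turn": 0,"jaw": 0},
  {"delta_pos": [0,0,20],"turn": 0,"jaw": 0},
  {"delta_pos": [0,0,15],"turn": 0,"jaw": 0},
  {"delta_pos": [0,0,6.5],"turn": 0,"jaw": 0},
  {"delta_pos": [0,0,0],"turn": 0,"jaw": 0},
  {"delta_pos": [0,0,0],"turn": 0,"jaw": 0},
])

```text
time: 16.05
tool_pos: [0.4575, -0.1802, 0.2146]
tcp_rot: [-1.938, -2.472, 0.0]
wrist_force: [0.2, 0.0, -0.1]
width: 0.499
grip_force: 0.0
```

Request:
drive_tool([
  {"delta_pos": [0,0,0],"turn": 0,"jaw": -1},
  {"delta_pos": [0,0,0],"turn": 0,"jaw": -1},
  {"delta_pos": [0,0,0],"turn": 0,"jaw": -1},
  {"delta_pos": [0,0,0],"turn": 0,"jaw": -1},
  {"delta_pos": [0,0,0],"turn": 0,"jaw": -1},
  {"delta_pos": [0,0,0],"turn": 0,"jaw": -1},
], grip_force=40)

```text
time: 16.55
tool_pos: [0.4571, -0.1806, 0.216]
tcp_rot: [1.937, 2.472, -0.001]
wrist_force: [-3.7, -1.2, 5.9]
width: 0.178
grip_force: 40.3
```

Run:
```python
from h import *
goto(*cr(-150,-58),.060,13.8); s=bot.read_state(); print(s["wrist_force"],loc(s["tool_pos"]),s["width"],s["grip_force"])
```

```text
yaw now 13.84 turn rad 0.0006 then tool mm [0.4 1.1 1. ] grasp now [ 0.4572 -0.1808  0.061 ]
[-3.68280709 -1.20245713  5.85847654] [-151.1  -58.2] 0.1784602055873723 40.270684361457825
```

Request:
drive_tool([
  {"delta_pos": [0,-4,0],"turn": 0,"jaw": -1},
  {"delta_pos": [0,-4,0],"turn": 0,"jaw": -1},
  {"delta_pos": [0,-4,0],"turn": 0,"jaw": -1},
  {"delta_pos": [0,-4,0],"turn": 0,"jaw": -1},
  {"delta_pos": [0,-4,0],"turn": 0,"jaw": -1},
  {"delta_pos": [0,-3,0],"turn": 0,"jaw": -1},
  {"delta_pos": [0,0,0],"turn": 0,"jaw": -1},
  {"delta_pos": [0,0,0],"turn": 0,"jaw": -1},
])

```text
time: 17.22
tool_pos: [0.4351, -0.186, 0.216]
tcp_rot: [1.937, 2.47, 0.001]
wrist_force: [-0.6, -0.1, 8.1]
width: 0.176
grip_force: 40.6
```

Run:
```python
from h import *
s=bot.read_state(); print(s["wrist_force"].round(1),loc(s["tool_pos"]),s["tool_pos"],s["width"],s["grip_force"])
```

```text
[-0.6 -0.1  8.1] [-173.8  -58.3] [ 0.43508992 -0.1860417   0.21595799] 0.17582339884157375 40.62943875789642
```

Request:
drive_tool([
  {"delta_pos": [0,-1.2,0],"turn": 0,"jaw": -1},
  {"delta_pos": [0,0,0],"turn": 0,"jaw": -1},
  {"delta_pos": [0,0,0],"turn": 0,"jaw": -0.2},
  {"delta_pos": [0,0,0],"turn": 0,"jaw": -0.2},
  {"delta_pos": [0,0,0],"turn": 0,"jaw": -0.2},
  {"delta_pos": [0,0,-15],"turn": 0,"jaw": -0.2},
  {"delta_pos": [0,0,-30],"turn": 0,"jaw": -0.2},
  {"delta_pos": [0,0,-40],"turn": 0,"jaw": -0.2},
])

```text
time: 17.88
tool_pos: [0.4313, -0.1849, 0.2965]
tcp_rot: [-1.933, -2.465, 0.003]
wrist_force: [1.6, -0.7, -0.2]
width: 0.399
grip_force: 0.0
```

Request:
drive_tool([
  {"delta_pos": [0,0,0],"turn": 0.1208,"jaw": -0.3},
  {"delta_pos": [0,0,0],"turn": 0.1208,"jaw": -0.3},
  {"delta_pos": [0,0,0],"turn": 0.1208,"jaw": -0.3},
  {"delta_pos": [0,0,0],"turn": 0.1208,"jaw": -0.3},
  {"delta_pos": [0,0,0],"turn": 0.1208,"jaw": -0.3},
  {"delta_pos": [0,0,0],"turn": 0.1208,"jaw": -0.3},
  {"delta_pos": [0,0,0],"turn": 0.1208,"jaw": -0.3},
  {"delta_pos": [0,0,0],"turn": 0.1208,"jaw": -0.3},
])

```text
time: 18.55
tool_pos: [0.433, -0.1857, 0.2988]
tcp_rot: [-2.868, -1.28, 0.002]
wrist_force: [-0.7, 1.0, -0.3]
width: 0.35
grip_force: 0.0
```

Request:
drive_tool([
  {"delta_pos": [0,0,0],"turn": 0.1208,"jaw": -0.3},
  {"delta_pos": [0,0,0],"turn": 0.1208,"jaw": -0.3},
  {"delta_pos": [0,0,0],"turn": 0.1208,"jaw": -0.3},
  {"delta_pos": [0,0,0],"turn": 0.1208,"jaw": -0.3},
  {"delta_pos": [0,0,0],"turn": 0.1208,"jaw": -0.3},
  {"delta_pos": [0,0,0],"turn": 0,"jaw": -0.3},
  {"delta_pos": [0,0,0],"turn": 0,"jaw": -0.3},
])

```text
time: 19.13
tool_pos: [0.4331, -0.1857, 0.2989]
tcp_rot: [-3.118, -0.383, 0.002]
wrist_force: [-0.2, -0.4, 0.1]
width: 0.349
grip_force: 0.0
```

Run:
```python
from h import *
goto(*cr(0,-135),.16,-76.2); print(bot.read_state()["q"].round(2))
```

```text
yaw now -75.99 turn rad 0.0037 then tool mm [175.8  77.6 -16.3] grasp now [ 0.433  -0.1857  0.1439]
[-0.46 -0.03  2.14 -0.    1.04  0.87]
```

Next I'll move over the bar and take a close look. The catch should also be in view.

Request:
drive_tool([
  {"delta_pos": [29,13,-5],"turn": 0.0037,"jaw": -0.3},
  {"delta_pos": [29,13,-5],"turn": 0,"jaw": -0.3},
  {"delta_pos": [29,13,-5],"turn": 0,"jaw": -0.3},
  {"delta_pos": [29,13,0],"turn": 0,"jaw": -0.3},
  {"delta_pos": [29,13,0],"turn": 0,"jaw": -0.3},
  {"delta_pos": [29,13,0],"turn": 0,"jaw": -0.3},
  {"delta_pos": [0,0,0],"turn": 0,"jaw": -0.3},
  {"delta_pos": [0,0,0],"turn": 0,"jaw": -0.3},
])

```text
time: 19.8
tool_pos: [0.622, -0.2207, 0.3134]
tcp_rot: [-3.118, -0.377, 0.002]
wrist_force: [-0.8, 0.6, 0.0]
width: 0.345
grip_force: 0.0
```

Run:
```python
from h import *
im,c=snap("wrist","w9.png"); s=bot.read_state(); print(loc(s["tool_pos"]))
goto(*cr(0,-135),.042,-76.2)
cv2.imwrite("pics/w9b.png",cv2.resize(im,(800,600),interpolation=cv2.INTER_CUBIC))
```

```text
[  -1.7 -136. ]
yaw now -76.25 turn rad -0.0009 then tool mm [  2.2  -0.6 116.4] grasp now [ 0.6205 -0.2203  0.1584]
```

View pics/w9b.png

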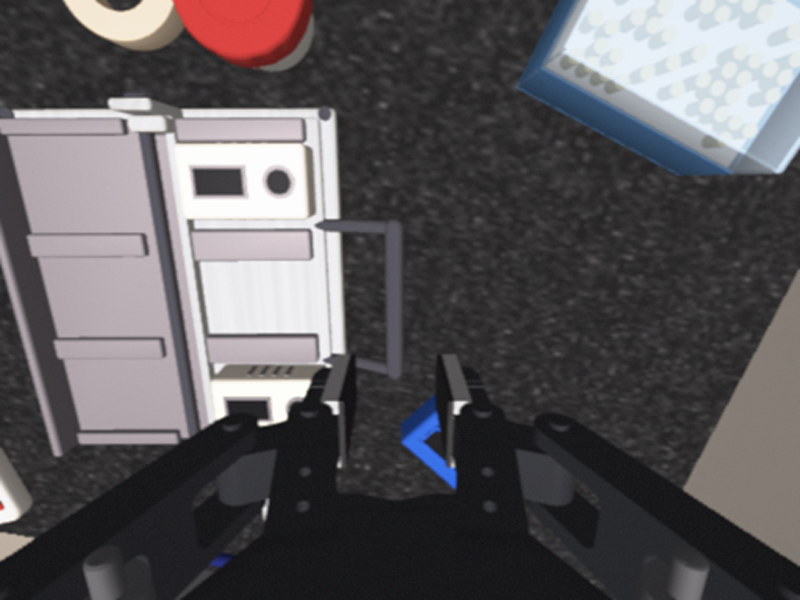

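The bar is at column 395, rows 225–375, midway between the fingers. Both cartridges are seated.

Run:
```python
from h import *
im,c=load("w9.png"); P=lambda u,v,z:loc(onz(c,u*.64,v*.64,z))
print(P(395,228,.042),P(396,372,.042),P(330,112,.026),P(340,345,.026))
```

```text
[  44.5 -136.4] [ -46.2 -137.1] [108.1 -99.5] [-34.4 -99.8]
```

Request:
drive_tool([
  {"delta_pos": [1.4,1.1,30],"turn": 0,"jaw": -0.3},
  {"delta_pos": [0,0,30],"turn": 0,"jaw": -0.3},
  {"delta_pos": [0,0,25],"turn": 0,"jaw": -0.3},
  {"delta_pos": [0,0,18],"turn": 0,"jaw": -0.3},
  {"delta_pos": [0,0,10],"turn": 0,"jaw": -0.3},
  {"delta_pos": [0,0,3],"turn": 0,"jaw": -0.3},
  {"delta_pos": [0,0,0],"turn": 0,"jaw": -0.3},
  {"delta_pos": [0,0,0],"turn": 0,"jaw": -0.3},
])

```text
time: 20.52
tool_pos: [0.6228, -0.2215, 0.1999]
tcp_rot: [3.119, 0.373, 0.003]
wrist_force: [-0.2, 0.5, -0.3]
width: 0.348
grip_force: 0.0
```

Request:
drive_tool([
  {"delta_pos": [0,0,0],"turn": 0,"jaw": -1},
  {"delta_pos": [0,0,0],"turn": 0,"jaw": -1},
  {"delta_pos": [0,0,0],"turn": 0,"jaw": -1},
  {"delta_pos": [0,0,0],"turn": 0,"jaw": -1},
  {"delta_pos": [0,0,0],"turn": 0,"jaw": -1},
  {"delta_pos": [0,0,0],"turn": 0,"jaw": -1},
], grip_force=60)

```text
time: 21.02
tool_pos: [0.6231, -0.2197, 0.2007]
tcp_rot: [-3.117, -0.372, -0.002]
wrist_force: [-2.6, 7.4, 5.4]
width: 0.099
grip_force: 58.5
```

Run:
```python
from h import *
s=bot.read_state(); print(s["wrist_force"].round(1),loc(s["tool_pos"]),s["tool_pos"],s["width"],s["grip_force"]); goto(*cr(0,-136.7),.042,-76.2)
```

```text
[-2.6  7.4  5.4] [   0.7 -135.8] [ 0.62305733 -0.21973045  0.20066857] 0.09925113670312583 58.543108105659485
yaw now -76.39 turn rad -0.0034 then tool mm [-0.9  1.3  3.7] grasp now [ 0.6232 -0.2193  0.0457]
```

Run:
```python
import numpy as np
t=np.radians(np.arange(0,91,3)); y=np.round(-135*np.cos(t),1); z=np.round(135*np.sin(t),1)
print([(round(-a,1),round(-b,1)) for a,b in zip(np.diff(y),np.diff(z))])
```

```text
[(np.float64(-0.2), np.float64(-7.1)), (np.float64(-0.5), np.float64(-7.0)), (np.float64(-1.0), np.float64(-7.0)), (np.float64(-1.3), np.float64(-7.0)), (np.float64(-1.6), np.float64(-6.8)), (np.float64(-2.0), np.float64(-6.8)), (np.float64(-2.4), np.float64(-6.7)), (np.float64(-2.7), np.float64(-6.5)), (np.float64(-3.0), np.float64(-6.4)), (np.float64(-3.4), np.float64(-6.2)), (np.float64(-3.7), np.float64(-6.0)), (np.float64(-4.0), np.float64(-5.9)), (np.float64(-4.3), np.float64(-5.6)), (np.float64(-4.6), np.float64(-5.3)), (np.float64(-4.8), np.float64(-5.2)), (np.float64(-5.2), np.float64(-4.8)), (np.float64(-5.3), np.float64(-4.6)), (np.float64(-5.6), np.float64(-4.3)), (np.float64(-5.9), np.float64(-4.0)), (np.float64(-6.0), np.float64(-3.7)), (np.float64(-6.2), np.float64(-3.4)), (np.float64(-6.4), np.float64(-3.0)), (np.float64(-6.5), np.float64(-2.7)), (np.float64(-6.7), np.float64(-2.4)), (np.float64(-6.8), np.float64(-2.0)), (np.float64(-6.8), np.float64(-1.6)), (np.float64(-7.0), np.float64(-1.3)), (np.float64(-7.0), np.float64(-1.0)), (np.float64(-7.0), np.float64(-0.5)), (np.float64(-7.1), np.float64(-0.2))]
```

Request:
drive_tool([
  {"delta_pos": [0,-0.2,-7.1],"turn": 0,"jaw": -1},
  {"delta_pos": [0,-0.5,-7.0],"turn": 0,"jaw": -1},
  {"delta_pos": [0,-1.0,-7.0],"turn": 0,"jaw": -1},
  {"delta_pos": [0,-1.3,-7.0],"turn": 0,"jaw": -1},
  {"delta_pos": [0,-1.6,-6.8],"turn": 0,"jaw": -1},
  {"delta_pos": [0,-2.0,-6.8],"turn": 0,"jaw": -1},
], grip_force=60)

```text
time: 21.52
tool_pos: [0.6215, -0.2141, 0.2405]
tcp_rot: [-3.119, -0.373, -0.003]
wrist_force: [3.1, 3.8, -7.3]
width: 0.101
grip_force: 58.4
```

Request:
drive_tool([
  {"delta_pos": [0,-2.4,-6.7],"turn": 0,"jaw": -1},
  {"delta_pos": [0,-2.7,-6.5],"turn": 0,"jaw": -1},
  {"delta_pos": [0,-3.0,-6.4],"turn": 0,"jaw": -1},
  {"delta_pos": [0,-3.4,-6.2],"turn": 0,"jaw": -1},
  {"delta_pos": [0,-3.7,-6.0],"turn": 0,"jaw": -1},
  {"delta_pos": [0,-4.0,-5.9],"turn": 0,"jaw": -1},
  {"delta_pos": [0,-4.3,-5.6],"turn": 0,"jaw": -1},
  {"delta_pos": [0,-4.6,-5.3],"turn": 0,"jaw": -1},
])

```text
time: 22.18
tool_pos: [0.615, -0.1884, 0.2905]
tcp_rot: [3.116, 0.372, 0.004]
wrist_force: [4.7, -3.6, -4.9]
width: 0.1
grip_force: 58.4
```

Request:
drive_tool([
  {"delta_pos": [0,-4.8,-5.2],"turn": 0,"jaw": -1},
  {"delta_pos": [0,-5.2,-4.8],"turn": 0,"jaw": -1},
  {"delta_pos": [0,-5.3,-4.6],"turn": 0,"jaw": -1},
  {"delta_pos": [0,-5.6,-4.3],"turn": 0,"jaw": -1},
  {"delta_pos": [0,-5.9,-4.0],"turn": 0,"jaw": -1},
  {"delta_pos": [0,-6.0,-3.7],"turn": 0,"jaw": -1},
  {"delta_pos": [0,-6.2,-3.4],"turn": 0,"jaw": -1},
  {"delta_pos": [0,-6.4,-3.0],"turn": 0,"jaw": -1},
])

```text
time: 22.85
tool_pos: [0.6045, -0.1464, 0.3261]
tcp_rot: [3.11, 0.372, 0.007]
wrist_force: [0.5, -10.5, 5.0]
width: 0.102
grip_force: 58.6
```

Run:
```python
from h import *
s=bot.read_state(); l=loc(s["tool_pos"]); z=s["tool_pos"][2]*1000-155-40; print(l,z,np.hypot(l[1],z),np.degrees(np.arctan2(z,-l[1])),"cmd 66",s["wrist_force"].round(1),s["width"])
```

```text
[  0.1 -60.2] 131.12945399192404 144.28781550851798 65.3406977143235 cmd 66 [  0.5 -10.5   5. ] 0.1020695048623064
```

Request:
drive_tool([
  {"delta_pos": [0,-6.5,-2.7],"turn": 0,"jaw": -1},
  {"delta_pos": [0,-6.7,-2.4],"turn": 0,"jaw": -1},
  {"delta_pos": [0,-6.8,-2.0],"turn": 0,"jaw": -1},
  {"delta_pos": [0,-6.8,-1.6],"turn": 0,"jaw": -1},
  {"delta_pos": [0,-7.0,-1.3],"turn": 0,"jaw": -1},
  {"delta_pos": [0,-7.0,-1.0],"turn": 0,"jaw": -1},
  {"delta_pos": [0,-7.0,-0.5],"turn": 0,"jaw": -1},
  {"delta_pos": [0,-7.1,-0.2],"turn": 0,"jaw": -1},
])

```text
time: 23.52
tool_pos: [0.5912, -0.0929, 0.3402]
tcp_rot: [3.111, 0.372, 0.006]
wrist_force: [-5.9, -7.9, 16.8]
width: 0.095
grip_force: 63.1
```

Request:
drive_tool([
  {"delta_pos": [0,-7.1,0.2],"turn": 0,"jaw": -1},
  {"delta_pos": [0,-7.0,0.5],"turn": 0,"jaw": -1},
  {"delta_pos": [0,-7.0,1.0],"turn": 0,"jaw": -1},
  {"delta_pos": [0,-7.0,1.3],"turn": 0,"jaw": -1},
  {"delta_pos": [0,-6.8,1.6],"turn": 0,"jaw": -1},
  {"delta_pos": [0,-6.8,2.0],"turn": 0,"jaw": -1},
  {"delta_pos": [0,-6.7,2.4],"turn": 0,"jaw": -1},
  {"delta_pos": [0,-6.5,2.7],"turn": 0,"jaw": -1},
])

```text
time: 24.18
tool_pos: [0.5777, -0.0375, 0.3277]
tcp_rot: [3.116, 0.373, 0.003]
wrist_force: [-11.7, -3.8, 10.8]
width: 0.099
grip_force: 66.1
```

Run:
```python
from h import *
s=bot.read_state(); l=loc(s["tool_pos"]); z=s["tool_pos"][2]*1000-155-40; print(l,z,np.hypot(l[1],z),np.degrees(np.arctan2(z,-l[1])),"cmd 114",s["wrist_force"].round(1),s["width"],R.from_rotvec(s["tcp_rot"]).as_matrix()[:,2].round(3))
```

```text
[ 0.1 52. ] 132.73816158375934 142.56023127308754 111.39269691689447 cmd 114 [-11.7  -3.8  10.8] 0.09895805957131225 [ 0.002 -0.003 -1.   ]
```

Request:
drive_tool([
  {"delta_pos": [0,-6.4,3.0],"turn": 0,"jaw": -1},
  {"delta_pos": [0,-6.2,3.4],"turn": 0,"jaw": -1},
  {"delta_pos": [0,-6.0,3.7],"turn": 0,"jaw": -1},
  {"delta_pos": [0,-5.9,4.0],"turn": 0,"jaw": -1},
  {"delta_pos": [0,-5.6,4.3],"turn": 0,"jaw": -1},
  {"delta_pos": [0,-5.3,4.6],"turn": 0,"jaw": -1},
  {"delta_pos": [0,-5.2,4.8],"turn": 0,"jaw": -1},
  {"delta_pos": [0,-4.8,5.2],"turn": 0,"jaw": -1},
])

```text
time: 24.85
tool_pos: [0.5669, 0.0081, 0.2923]
tcp_rot: [-3.119, -0.374, -0.001]
wrist_force: [-5.9, 5.1, 11.9]
width: 0.094
grip_force: 69.9
```

Request:
drive_tool([
  {"delta_pos": [0,-4.6,5.3],"turn": 0,"jaw": -1},
  {"delta_pos": [0,-4.3,5.6],"turn": 0,"jaw": -1},
  {"delta_pos": [0,-4.0,5.9],"turn": 0,"jaw": -1},
  {"delta_pos": [0,-3.7,6.0],"turn": 0,"jaw": -1},
  {"delta_pos": [0,-3.4,6.2],"turn": 0,"jaw": -1},
  {"delta_pos": [0,-3.0,6.4],"turn": 0,"jaw": -1},
])

```text
time: 25.35
tool_pos: [0.5607, 0.0305, 0.2553]
tcp_rot: [-3.118, -0.37, 0.004]
wrist_force: [-5.6, 4.6, 6.1]
width: 0.098
grip_force: 72.1
```

Run:
```python
from h import *
s=bot.read_state(); l=loc(s["tool_pos"]); z=s["tool_pos"][2]*1000-155-40; print(l,z,np.hypot(l[1],z),np.degrees(np.arctan2(z,-l[1])),"cmd 156",s["wrist_force"].round(1),s["width"])
```

```text
[ -0.2 122.1] 60.251756093795905 136.1568364511539 153.73539437286155 cmd 156 [-5.6  4.6  6.1] 0.09839613007473572
```

Request:
drive_tool([
  {"delta_pos": [0,-2.7,6.5],"turn": 0,"jaw": -1},
  {"delta_pos": [0,-2.4,6.7],"turn": 0,"jaw": -1},
  {"delta_pos": [0,-2.0,6.8],"turn": 0,"jaw": -1},
  {"delta_pos": [0,-1.6,6.8],"turn": 0,"jaw": -1},
  {"delta_pos": [0,-1.3,7.0],"turn": 0,"jaw": -1},
  {"delta_pos": [0,-1.0,7.0],"turn": 0,"jaw": -1},
  {"delta_pos": [0,-0.5,7.0],"turn": 0,"jaw": -1},
  {"delta_pos": [0,-0.2,7.1],"turn": 0,"jaw": -1},
])

```text
time: 26.02
tool_pos: [0.5586, 0.0424, 0.2]
tcp_rot: [-3.117, -0.374, 0.002]
wrist_force: [-3.2, 8.6, 4.5]
width: 0.099
grip_force: 75.6
```

Request:
drive_tool([
  {"delta_pos": [0,0,1.5],"turn": 0,"jaw": -1},
  {"delta_pos": [0,0,0],"turn": 0,"jaw": -1},
])

```text
time: 26.18
tool_pos: [0.5586, 0.0424, 0.1979]
tcp_rot: [-3.117, -0.374, 0.002]
wrist_force: [-0.9, 8.2, -1.5]
width: 0.097
grip_force: 74.9
```

Run:
```python
from h import *
s=bot.read_state(); l=loc(s["tool_pos"]); z=s["tool_pos"][2]*1000-155; print(l,z,s["wrist_force"].round(1),s["width"])
im,c=snap("top","t2.png"); cv2.imwrite("pics/t2b.png",cv2.resize(im[120:260,180:400],None,fx=3.6,fy=3.6,interpolation=cv2.INTER_CUBIC))
```

```text
[  0.6 134.1] 42.92404210202017 [-0.9  8.2 -1.5] 0.09695283164709907
```

View pics/t2b.png

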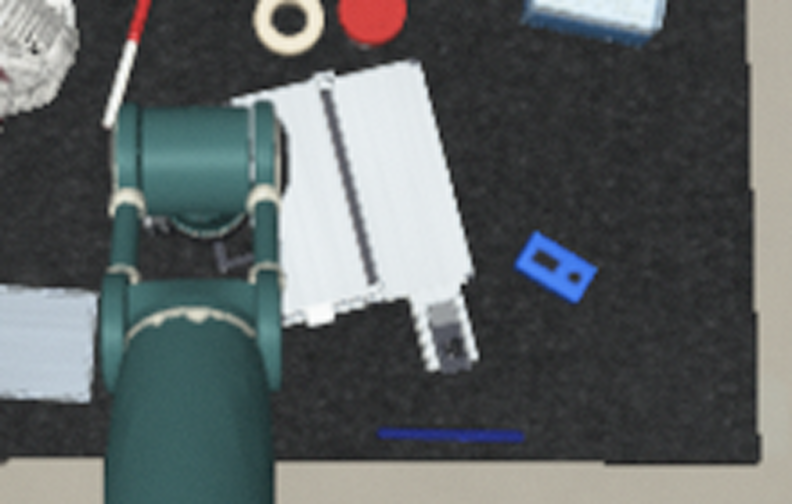

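The leaf is over on the stage and the catch is back. I'll press the bar down a little further to reach the end stop.

Request:
drive_tool([
  {"delta_pos": [0,0,1.5],"turn": 0,"jaw": -1},
  {"delta_pos": [0,0,0],"turn": 0,"jaw": -1},
])

```text
time: 26.4
tool_pos: [0.5579, 0.0423, 0.1967]
tcp_rot: [-3.117, -0.37, 0.006]
wrist_force: [-4.2, 6.3, 2.7]
width: 0.097
grip_force: 76.5
```

Request:
drive_tool([
  {"delta_pos": [0,0,1.5],"turn": 0,"jaw": -1},
  {"delta_pos": [0,0,0],"turn": 0,"jaw": -1},
])

```text
time: 26.57
tool_pos: [0.558, 0.0422, 0.1965]
tcp_rot: [-3.117, -0.369, 0.006]
wrist_force: [-8.4, 7.1, 12.5]
width: 0.096
grip_force: 77.6
```

Request:
drive_tool([
  {"delta_pos": [0,0,1.5],"turn": 0,"jaw": -1},
  {"delta_pos": [0,0,0],"turn": 0,"jaw": -1},
])

```text
time: 26.73
tool_pos: [0.5581, 0.0422, 0.1963]
tcp_rot: [-3.117, -0.369, 0.007]
wrist_force: [-13.7, 7.0, 22.1]
width: 0.095
grip_force: 78.6
```

The stop is reached: the bar no longer sinks and the force rises to 22 N. Swinging back along the same arc.

Request:
drive_tool([
  {"delta_pos": [0,0,-3],"turn": 0,"jaw": -1},
  {"delta_pos": [0,0.2,-7.1],"turn": 0,"jaw": -1},
  {"delta_pos": [0,0.5,-7.0],"turn": 0,"jaw": -1},
  {"delta_pos": [0,1.0,-7.0],"turn": 0,"jaw": -1},
  {"delta_pos": [0,1.3,-7.0],"turn": 0,"jaw": -1},
  {"delta_pos": [0,1.6,-6.8],"turn": 0,"jaw": -1},
  {"delta_pos": [0,2.0,-6.8],"turn": 0,"jaw": -1},
  {"delta_pos": [0,2.4,-6.7],"turn": 0,"jaw": -1},
], grip_force=60)

```text
time: 27.4
tool_pos: [0.5601, 0.0341, 0.2445]
tcp_rot: [-3.115, -0.369, 0.003]
wrist_force: [2.1, 13.6, -0.4]
width: 0.097
grip_force: 72.8
```

Request:
drive_tool([
  {"delta_pos": [0,2.7,-6.5],"turn": 0,"jaw": -1},
  {"delta_pos": [0,3.0,-6.4],"turn": 0,"jaw": -1},
  {"delta_pos": [0,3.4,-6.2],"turn": 0,"jaw": -1},
  {"delta_pos": [0,3.7,-6.0],"turn": 0,"jaw": -1},
  {"delta_pos": [0,4.0,-5.9],"turn": 0,"jaw": -1},
  {"delta_pos": [0,4.3,-5.6],"turn": 0,"jaw": -1},
  {"delta_pos": [0,4.6,-5.3],"turn": 0,"jaw": -1},
  {"delta_pos": [0,4.8,-5.2],"turn": 0,"jaw": -1},
])

```text
time: 28.07
tool_pos: [0.5674, 0.0056, 0.2931]
tcp_rot: [-3.112, -0.37, 0.003]
wrist_force: [-3.5, 15.7, 4.9]
width: 0.1
grip_force: 70.4
```

Request:
drive_tool([
  {"delta_pos": [0,5.2,-4.8],"turn": 0,"jaw": -1},
  {"delta_pos": [0,5.3,-4.6],"turn": 0,"jaw": -1},
  {"delta_pos": [0,5.6,-4.3],"turn": 0,"jaw": -1},
  {"delta_pos": [0,5.9,-4.0],"turn": 0,"jaw": -1},
  {"delta_pos": [0,6.0,-3.7],"turn": 0,"jaw": -1},
  {"delta_pos": [0,6.2,-3.4],"turn": 0,"jaw": -1},
  {"delta_pos": [0,6.4,-3.0],"turn": 0,"jaw": -1},
  {"delta_pos": [0,6.5,-2.7],"turn": 0,"jaw": -1},
])

```text
time: 28.73
tool_pos: [0.5787, -0.0402, 0.3275]
tcp_rot: [-3.112, -0.371, 0.0]
wrist_force: [-11.9, 13.6, 22.3]
width: 0.101
grip_force: 68.4
```

Run:
```python
from h import *
s=bot.read_state(); l=loc(s["tool_pos"]); z=s["tool_pos"][2]*1000-155-40; print(l,z,np.hypot(l[1],z),np.degrees(np.arctan2(z,-l[1])),"cmd 111",s["wrist_force"].round(1),s["width"])
```

```text
[ 0.4 49.1] 132.49182423780468 141.2971814646751 110.33414674540069 cmd 111 [-11.9  13.6  22.3] 0.10100430891388204
```

Request:
drive_tool([
  {"delta_pos": [0,6.7,-2.9],"turn": 0,"jaw": -1},
  {"delta_pos": [0,6.8,-2.5],"turn": 0,"jaw": -1},
  {"delta_pos": [0,6.8,-2.1],"turn": 0,"jaw": -1},
  {"delta_pos": [0,7.0,-1.3],"turn": 0,"jaw": -1},
  {"delta_pos": [0,7.0,-1.0],"turn": 0,"jaw": -1},
  {"delta_pos": [0,7.0,-0.5],"turn": 0,"jaw": -1},
  {"delta_pos": [0,7.1,-0.2],"turn": 0,"jaw": -1},
  {"delta_pos": [0,7.1,0.2],"turn": 0,"jaw": -1},
])

```text
time: 29.4
tool_pos: [0.5936, -0.0964, 0.3362]
tcp_rot: [-3.118, -0.37, -0.01]
wrist_force: [0.8, 6.7, 6.2]
width: 0.095
grip_force: 68.1
```

Request:
drive_tool([
  {"delta_pos": [0,7.0,0.5],"turn": 0,"jaw": -1},
  {"delta_pos": [0,7.0,1.0],"turn": 0,"jaw": -1},
  {"delta_pos": [0,7.0,1.3],"turn": 0,"jaw": -1},
  {"delta_pos": [0,6.8,1.6],"turn": 0,"jaw": -1},
  {"delta_pos": [0,6.8,2.0],"turn": 0,"jaw": -1},
  {"delta_pos": [0,6.7,2.4],"turn": 0,"jaw": -1},
  {"delta_pos": [0,6.5,2.7],"turn": 0,"jaw": -1},
  {"delta_pos": [0,6.4,3.0],"turn": 0,"jaw": -1},
])

```text
time: 30.07
tool_pos: [0.6064, -0.1501, 0.3215]
tcp_rot: [3.118, 0.372, 0.009]
wrist_force: [3.0, 2.4, 4.7]
width: 0.093
grip_force: 66.1
```

Run:
```python
from h import *
s=bot.read_state(); l=loc(s["tool_pos"]); z=s["tool_pos"][2]*1000-155-40; print(l,z,np.hypot(l[1],z),np.degrees(np.arctan2(z,-l[1])),"cmd 63",s["wrist_force"].round(1),s["width"])
```

```text
[  1.1 -64.3] 126.54673414326749 141.94564425274493 63.06429901918463 cmd 63 [3.  2.4 4.7] 0.09320375650233953
```

Request:
drive_tool([
  {"delta_pos": [0,6.2,3.4],"turn": 0,"jaw": -1},
  {"delta_pos": [0,6.0,3.7],"turn": 0,"jaw": -1},
  {"delta_pos": [0,5.9,4.0],"turn": 0,"jaw": -1},
  {"delta_pos": [0,5.6,4.3],"turn": 0,"jaw": -1},
  {"delta_pos": [0,5.3,4.6],"turn": 0,"jaw": -1},
  {"delta_pos": [0,5.2,4.8],"turn": 0,"jaw": -1},
  {"delta_pos": [0,4.8,5.2],"turn": 0,"jaw": -1},
  {"delta_pos": [0,4.6,5.3],"turn": 0,"jaw": -1},
])

```text
time: 30.73
tool_pos: [0.6163, -0.1933, 0.2846]
tcp_rot: [3.117, 0.37, 0.005]
wrist_force: [0.8, -1.0, 4.7]
width: 0.096
grip_force: 62.9
```

Request:
drive_tool([
  {"delta_pos": [0,4.3,5.6],"turn": 0,"jaw": -1},
  {"delta_pos": [0,4.0,5.9],"turn": 0,"jaw": -1},
  {"delta_pos": [0,3.7,6.0],"turn": 0,"jaw": -1},
  {"delta_pos": [0,3.4,6.2],"turn": 0,"jaw": -1},
  {"delta_pos": [0,3.0,6.4],"turn": 0,"jaw": -1},
  {"delta_pos": [0,2.7,6.5],"turn": 0,"jaw": -1},
  {"delta_pos": [0,2.4,6.7],"turn": 0,"jaw": -1},
  {"delta_pos": [0,2.0,6.8],"turn": 0,"jaw": -1},
])

```text
time: 31.4
tool_pos: [0.6218, -0.2171, 0.2314]
tcp_rot: [-3.119, -0.372, -0.001]
wrist_force: [11.5, 2.6, 1.7]
width: 0.097
grip_force: 60.9
```

Request:
drive_tool([
  {"delta_pos": [0,1.6,6.8],"turn": 0,"jaw": -1},
  {"delta_pos": [0,1.3,7.0],"turn": 0,"jaw": -1},
  {"delta_pos": [0,1.0,7.0],"turn": 0,"jaw": -1},
  {"delta_pos": [0,0.5,7.0],"turn": 0,"jaw": -1},
  {"delta_pos": [0,0.2,6.1],"turn": 0,"jaw": -1},
  {"delta_pos": [0,0,0],"turn": 0,"jaw": -1},
  {"delta_pos": [0,0,0],"turn": 0,"jaw": -1},
])

```text
time: 31.98
tool_pos: [0.6246, -0.2193, 0.2019]
tcp_rot: [-3.117, -0.371, -0.007]
wrist_force: [0.8, 10.0, 21.9]
width: 0.101
grip_force: 68.8
```

Request:
drive_tool([
  {"delta_pos": [0,0,1.5],"turn": 0,"jaw": -1},
  {"delta_pos": [0,0,0],"turn": 0,"jaw": -1},
])

```text
time: 32.15
tool_pos: [0.6246, -0.2193, 0.2018]
tcp_rot: [-3.117, -0.372, -0.007]
wrist_force: [-2.4, 12.4, 28.4]
width: 0.093
grip_force: 69.7
```

Request:
drive_tool([
  {"delta_pos": [0,0,-2.5],"turn": 0,"jaw": -1},
  {"delta_pos": [0,0,0],"turn": 0,"jaw": -0.3},
  {"delta_pos": [0,0,0],"turn": 0,"jaw": -0.3},
  {"delta_pos": [0,0,0],"turn": 0,"jaw": -0.3},
  {"delta_pos": [0,0,-25],"turn": 0,"jaw": -0.3},
  {"delta_pos": [0,0,-40],"turn": 0,"jaw": -0.3},
  {"delta_pos": [0,0,-40],"turn": 0,"jaw": -0.3},
  {"delta_pos": [0,0,-20],"turn": 0,"jaw": 0},
])

```text
time: 32.82
tool_pos: [0.6228, -0.222, 0.3272]
tcp_rot: [3.118, 0.371, 0.002]
wrist_force: [1.3, -0.4, 1.6]
width: 0.48
grip_force: 0.0
```

Request:
drive_tool([
  {"delta_pos": [0,0,0],"turn": -0.1208,"jaw": 1},
  {"delta_pos": [0,0,0],"turn": -0.1208,"jaw": 1},
  {"delta_pos": [0,0,0],"turn": -0.1208,"jaw": 1},
  {"delta_pos": [0,0,0],"turn": -0.1208,"jaw": 1},
  {"delta_pos": [0,0,0],"turn": -0.1208,"jaw": 1},
  {"delta_pos": [0,0,0],"turn": -0.1208,"jaw": 1},
  {"delta_pos": [0,0,0],"turn": -0.1208,"jaw": 1},
  {"delta_pos": [0,0,0],"turn": -0.1208,"jaw": 1},
])

```text
time: 33.48
tool_pos: [0.6214, -0.2216, 0.3216]
tcp_rot: [-2.581, -1.784, 0.005]
wrist_force: [-0.4, 0.2, 0.6]
width: 1.0
grip_force: 0.0
```

Request:
drive_tool([
  {"delta_pos": [0,0,0],"turn": -0.1208,"jaw": 1},
  {"delta_pos": [0,0,0],"turn": -0.1208,"jaw": 1},
  {"delta_pos": [0,0,0],"turn": -0.1208,"jaw": 1},
  {"delta_pos": [0,0,0],"turn": -0.1208,"jaw": 1},
  {"delta_pos": [0,0,0],"turn": -0.1208,"jaw": 1},
  {"delta_pos": [0,0,0],"turn": 0,"jaw": 1},
])

```text
time: 33.98
tool_pos: [0.6215, -0.2215, 0.3218]
tcp_rot: [-1.937, -2.468, 0.003]
wrist_force: [0.3, 0.1, 0.6]
width: 1.002
grip_force: 0.0
```

Run:
```python
from h import *
goto(*cr(0,10),.27,13.8)
```

```text
yaw now 13.73 turn rad -0.0011 then tool mm [ 147.1    1.4 -102.9] grasp now [ 0.6208 -0.2214  0.1668]
```

Request:
drive_tool([
  {"delta_pos": [24,0,-17],"turn": 0,"jaw": 1},
  {"delta_pos": [24,0,-17],"turn": 0,"jaw": 1},
  {"delta_pos": [24,0,-17],"turn": 0,"jaw": 1},
  {"delta_pos": [24,0,-17],"turn": 0,"jaw": 1},
  {"delta_pos": [24,0,-17],"turn": 0,"jaw": 1},
  {"delta_pos": [24,0,-17],"turn": 0,"jaw": 1},
  {"delta_pos": [0,0,0],"turn": 0,"jaw": 1},
  {"delta_pos": [0,0,0],"turn": 0,"jaw": 1},
])

```text
time: 34.65
tool_pos: [0.5886, -0.0806, 0.4265]
tcp_rot: [1.943, 2.467, -0.0]
wrist_force: [0.6, 0.5, -0.8]
width: 1.005
grip_force: 0.0
```

Run:
```python
from h import *
im,c=snap("wrist","w10.png"); s=bot.read_state(); print(loc(s["tool_pos"]),s["tool_pos"]); carts(im,c,.052,500)
cv2.imwrite("pics/w10b.png",cv2.resize(im,(800,600),interpolation=cv2.INTER_CUBIC))
```

```text
[0.1 6.8] [ 0.58844107 -0.08133998  0.42529354]
px [445. 257.] A 3566.0 ctr [ 884.8 -148.6] size [108.7 120.1] long-axis deg -7.7
px [155. 202.] A 621.5 ctr [ 467.9 -164. ] size [75.6 42.3] long-axis deg 13.5
px [253. 203.] A 5621.5 ctr [ 603.4 -123.4] size [213.3  90. ] long-axis deg 15.0
px [377. 160.] A 1549.0 ctr [743.1 -28.6] size [58.  58.4] long-axis deg -27.2
px [ 63. 131.] A 727.5 ctr [342.  -92.9] size [49.4 52.2] long-axis deg -76.8
px [244. 138.] A 7792.0 ctr [572.9 -44.4] size [190.2  78. ] long-axis deg 13.5
px [123.  19.] A 1731.0 ctr [403.9  55.8] size [58.9 50. ] long-axis deg 26.9
```

View pics/w10b.png

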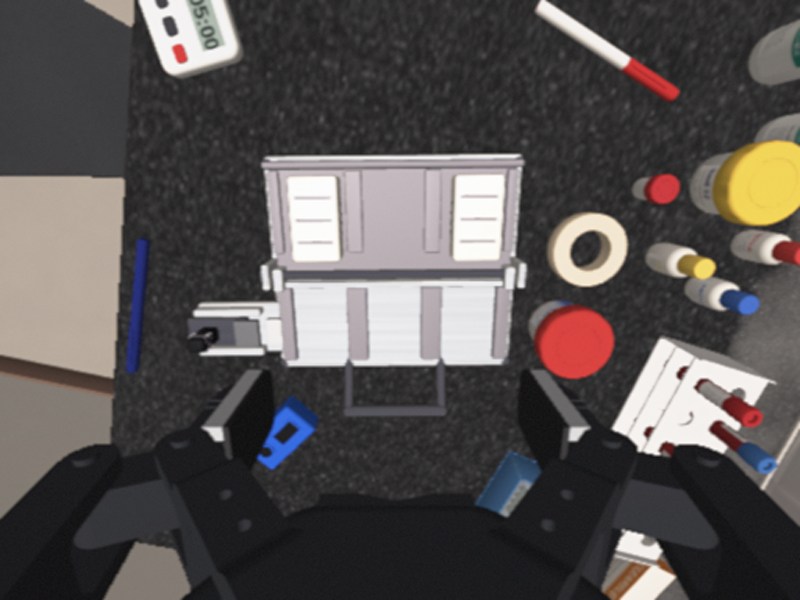

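The cartridges now lie plain side up on the stage, at (314,219) and (479,217). The leaf is flat again with its bays empty. I'll locate both cartridges and the tray numerically.

```bash
cat >> h.py <<'E'
def rect(im,c,z,roi,lo,hi,show=True):
    "largest blob with V in lo..hi inside roi (u0,v0,u1,v1), cast to z"
    u0,v0,u1,v1=roi; v=cv2.cvtColor(im,cv2.COLOR_BGR2HSV)[v0:v1,u0:u1,2]
    m=((v>=lo)&(v<=hi)).astype(np.uint8); m=cv2.morphologyEx(m,cv2.MORPH_CLOSE,np.ones((5,5)))
    k=max(cv2.findContours(m,cv2.RETR_EXTERNAL,cv2.CHAIN_APPROX_NONE)[0],key=cv2.contourArea)
    p=np.array([onz(c,u+u0,w+v0,z)[:2]*1000 for u,w in k[:,0]],np.float32); r=cv2.minAreaRect(p)
    b=cv2.boxPoints(r); e=max([b[1]-b[0],b[2]-b[1]],key=np.linalg.norm)
    print("ctr",np.round(r[0],1),"size",np.round(r[1],1),"long",np.degrees(np.arctan2(e[1],e[0])).round(1),"loc",loc(np.array(r[0])/1000)); return r
E
python3 - <<'E'
from h import *
im,c=load("w10.png"); v=cv2.cvtColor(im,cv2.COLOR_BGR2HSV)[...,2]
print(v[140,175:235:4],v[140,235:262:4])
for roi in((180,106,224,171),(285,106,328,171)): rect(im,c,.052,roi,222,255)
it,ct=load("top0.png"); rect(it,ct,.014,(130,190,215,240),90,255)
vt=cv2.cvtColor(it,cv2.COLOR_BGR2HSV)[...,2]; print(vt[214,130:215:5])
E
```

```text
[190 160 193 250 216 222 222 222 222 228 238 175 198 201 158] [191 192 191 191 189 191 191]
ctr [514.8 -57.9] size [38.7 67.9] long -75.9 loc [-65.9  47.2]
ctr [645.3 -25.3] size [38.8 68. ] long -76.0 loc [68.7 47.7]
ctr [441.7 270.5] size [229.6 109. ] long 86.9 loc [-58.5 383.5]
[ 44  44 105 201 201 201 200 202 201 206 205 206 209 210 209 173  52]
```

Run:
```python
from h import *
goto(*(np.array([.5148,-.0579])+EY*.0015),.053,14.1)
```

```text
yaw now 13.52 turn rad -0.0102 then tool mm [ 42.3 -65.3 217.4] grasp now [ 0.5883 -0.0814  0.2703]
```

Request:
drive_tool([
  {"delta_pos": [0,0,0],"turn": -0.0102,"jaw": 0.5},
  {"delta_pos": [14.1,-21.8,10],"turn": 0,"jaw": 0.5},
  {"delta_pos": [14.1,-21.8,10],"turn": 0,"jaw": 0.5},
  {"delta_pos": [14.1,-21.8,10],"turn": 0,"jaw": 0.5},
  {"delta_pos": [0,0,30],"turn": 0,"jaw": 0.5},
  {"delta_pos": [0,0,30],"turn": 0,"jaw": 0.5},
  {"delta_pos": [0,0,30],"turn": 0,"jaw": 0.5},
  {"delta_pos": [0,0,0],"turn": 0,"jaw": 0.5},
])

```text
time: 35.37
tool_pos: [0.5112, -0.0568, 0.2982]
tcp_rot: [-1.925, -2.467, 0.011]
wrist_force: [-1.2, 0.4, -0.9]
width: 0.751
grip_force: 0.0
```

Request:
drive_tool([
  {"delta_pos": [0,0,0],"turn": 0,"jaw": 0.5},
  {"delta_pos": [0,0,0],"turn": 0,"jaw": 0.5},
])

```text
time: 35.53
tool_pos: [0.5155, -0.057, 0.3065]
tcp_rot: [1.932, 2.477, -0.0]
wrist_force: [0.7, 0.1, 0.7]
width: 0.749
grip_force: 0.0
```

Run:
```python
from h import *
im,c=snap("wrist","w11.png"); s=bot.read_state(); g=s["tool_pos"]-[0,0,.155]
u,v=px(c,[.5148,-.0579,.052]); print("expected px",u,v)
r=rect(im,c,.052,(int(u-50),max(0,int(v-75)),int(u+50),int(v+75)),222,255)
goto(*(np.array(r[0])/1000+EY*.0015),.053,14.1)
```

```text
expected px 251.30267489566714 199.3991402315027
ctr [514.4 -57.1] size [38.  66.6] long -75.9 loc [-66.1  48.1]
yaw now 14.12 turn rad 0.0004 then tool mm [ 2.1 -2.1 99.5] grasp now [ 0.5164 -0.0571  0.1525]
```

Request:
drive_tool([
  {"delta_pos": [2,-1.5,0],"turn": 0,"jaw": 0.5},
  {"delta_pos": [0,0,30],"turn": 0,"jaw": 0.5},
  {"delta_pos": [0,0,30],"turn": 0,"jaw": 0.5},
  {"delta_pos": [0,0,20],"turn": 0,"jaw": 0.5},
  {"delta_pos": [0,0,12],"turn": 0,"jaw": 0.5},
  {"delta_pos": [0,0,6],"turn": 0,"jaw": 0.5},
  {"delta_pos": [0,0,0],"turn": 0,"jaw": 0.5},
  {"delta_pos": [0,0,0],"turn": 0,"jaw": 0.5},
])

```text
time: 36.25
tool_pos: [0.5139, -0.0549, 0.2092]
tcp_rot: [1.929, 2.477, 0.002]
wrist_force: [0.1, 0.1, 0.6]
width: 0.753
grip_force: 0.0
```

Request:
drive_tool([
  {"delta_pos": [0,0,0],"turn": 0,"jaw": -1},
  {"delta_pos": [0,0,0],"turn": 0,"jaw": -1},
  {"delta_pos": [0,0,0],"turn": 0,"jaw": -1},
  {"delta_pos": [0,0,0],"turn": 0,"jaw": -1},
  {"delta_pos": [0,0,0],"turn": 0,"jaw": -1},
  {"delta_pos": [0,0,0],"turn": 0,"jaw": -1},
  {"delta_pos": [0,0,0],"turn": 0,"jaw": -1},
], grip_force=60)

```text
time: 36.83
tool_pos: [0.5143, -0.0549, 0.21]
tcp_rot: [1.928, 2.476, 0.003]
wrist_force: [-0.1, 0.2, 6.9]
width: 0.455
grip_force: 62.5
```

Request:
drive_tool([
  {"delta_pos": [0,0,-15],"turn": 0,"jaw": -1},
  {"delta_pos": [0,0,-25],"turn": 0,"jaw": -1},
  {"delta_pos": [0,0,-25],"turn": 0,"jaw": -1},
  {"delta_pos": [0,0,-25],"turn": 0,"jaw": -1},
  {"delta_pos": [0,0,0],"turn": 0,"jaw": -1},
])

```text
time: 37.25
tool_pos: [0.5154, -0.0551, 0.3039]
tcp_rot: [1.925, 2.472, 0.008]
wrist_force: [1.1, 0.6, 0.1]
width: 0.453
grip_force: 61.7
```

Run:
```python
from h import *
a=np.radians(86.9); T=np.array([.4417,.2705]); ty=np.array([np.cos(a),np.sin(a)])
print("slots",T-.06*ty,T+.01*ty)
s=bot.read_state();print(s["width"],s["grip_force"],s["tool_pos"]); goto(*(T-.06*ty),.13,14.1); goto(*(T-.06*ty),.13,86.9)
```

```text
slots [0.43845527 0.2105878 ] [0.44224079 0.28048537]
0.4531096846770729 61.73420548439026 [ 0.51537372 -0.05509646  0.30388022]
yaw now 14.18 turn rad 0.0013 then tool mm [277.1 -11.5  17.7] grasp now [ 0.5169 -0.0553  0.1489]
yaw now 14.18 turn rad -1.2693 then tool mm [ 92.9 261.3  17.7] grasp now [ 0.5169 -0.0553  0.1489]
```

Request:
drive_tool([
  {"delta_pos": [34.6,-1.4,0],"turn": 0,"jaw": -1},
  {"delta_pos": [34.6,-1.4,0],"turn": 0,"jaw": -1},
  {"delta_pos": [34.6,-1.4,0],"turn": 0,"jaw": -1},
  {"delta_pos": [34.6,-1.4,0],"turn": 0,"jaw": -1},
  {"delta_pos": [34.6,-1.4,0],"turn": 0,"jaw": -1},
  {"delta_pos": [34.6,-1.4,0],"turn": 0,"jaw": -1},
  {"delta_pos": [34.6,-1.4,0],"turn": 0,"jaw": -1},
  {"delta_pos": [34.6,-1.4,0],"turn": 0,"jaw": -1},
])

```text
time: 37.92
tool_pos: [0.4333, 0.2122, 0.2976]
tcp_rot: [-1.931, -2.478, 0.0]
wrist_force: [1.2, -0.5, -0.1]
width: 0.455
grip_force: 61.7
```

Request:
drive_tool([
  {"delta_pos": [0,0,0],"turn": -0.1154,"jaw": -1},
  {"delta_pos": [0,0,0],"turn": -0.1154,"jaw": -1},
  {"delta_pos": [0,0,0],"turn": -0.1154,"jaw": -1},
  {"delta_pos": [0,0,0],"turn": -0.1154,"jaw": -1},
  {"delta_pos": [0,0,0],"turn": -0.1154,"jaw": -1},
  {"delta_pos": [0,0,0],"turn": -0.1154,"jaw": -1},
  {"delta_pos": [0,0,0],"turn": -0.1154,"jaw": -1},
  {"delta_pos": [0,0,0],"turn": -0.1154,"jaw": -1},
])

```text
time: 38.58
tool_pos: [0.434, 0.2108, 0.2974]
tcp_rot: [-0.615, -3.08, 0.001]
wrist_force: [0.9, 0.5, -0.3]
width: 0.451
grip_force: 61.7
```

Request:
drive_tool([
  {"delta_pos": [0,0,0],"turn": -0.1154,"jaw": -1},
  {"delta_pos": [0,0,0],"turn": -0.1154,"jaw": -1},
  {"delta_pos": [0,0,0],"turn": -0.1154,"jaw": -1},
  {"delta_pos": [0,0,0],"turn": 0,"jaw": -1},
  {"delta_pos": [0,0,0],"turn": 0,"jaw": -1},
])

```text
time: 39.0
tool_pos: [0.4342, 0.2108, 0.2976]
tcp_rot: [-0.09, -3.14, 0.0]
wrist_force: [-0.1, -0.3, -0.6]
width: 0.449
grip_force: 61.7
```

Run:
```python
from h import *
im,c=snap("wrist","w12.png"); s=bot.read_state(); print(s["tool_pos"],s["width"],s["q"].round(2))
us=[px(c,p) for p in([.385,.16,.014],[.5,.16,.014],[.5,.385,.014],[.385,.385,.014])]; print(np.round(us))
v=cv2.cvtColor(im,cv2.COLOR_BGR2HSV)[...,2]; print(v[::24,::32])
goto(.4385,.2106,.034,86.9)
```

```text
[0.434179   0.21077458 0.29761726] 0.44912470347233 [ 0.4  -0.01  2.12 -0.    1.03 -1.11]
[[196. 142.]
 [209. 252.]
 [423. 241.]
 [438. 128.]]
[[170 172 173  57  60  59  60  88 175 175 173 174 174 173 172 171]
 [172 173 174 176  57  59  62  85 177 175 176 176 175 177 172 172]
 [174 173 174 175 175  91  91  88 177 176 176 177 174 175 175 173]
 [173 175 175  96 178 175 175 178 177 164  37  60  46  40  50  61]
 [ 41  44  47  41  48  44  41  37  48  45  38  50  51  44  44  51]
 [ 49  53  38 178  65  54  49  40  49  44  45  30  39  35  47  42]
 [ 39  47 208 240 241  50  56 169 168 169 192 189 187 183  47  42]
 [ 37  52  39 141 232  49  45 201 198 196 193 194 196 195  39  51]
 [ 36  42  42  41  56  51  51 134 134 150 196 195 195 190  43  46]
 [ 41  39  41  42  40  38  57 250 250 246 191 191 193  77  45  48]
 [ 91  66  44  49  50  54  36 250 250 241 189 188 182 185  39  54]
 [155  69  40  44  53  48  39 250 250 200  32  50  36  39  47  47]
 [153  94 215  58  27  28  25 250 164 151  26  27  26 194 239 240]
 [153 154  67  27  46  57  26  61  50  52  26  54  38  29  47  46]
 [152  68  25  38  26  42  26  27  27  28  25 146  26  30  26  49]
 [ 25  26  49  36  37  29  24  29  27  27  27  24  30  28  50  28]]
yaw now 86.73 turn rad -0.0031 then tool mm [-4.500e+00  1.000e-01  1.086e+02] grasp now [0.4341 0.2107 0.1426]
```

Run:
```python
from h import *
im,c=load("w12.png"); v=cv2.cvtColor(im,cv2.COLOR_BGR2HSV)[...,2].astype(int)
ed=lambda a:[i for i in range(len(a)-1) if (a[i]>100)!=(a[i+1]>100)]
P=lambda u,w:onz(c,u,w,.014)[:2].round(4)
for r in(155,175): e=[i for i in ed(v[r]) if 180<i<460]; print("row",r,e,[P(i+.5,r) for i in(e[0],e[-1])])
for k in(330,390): e=[i for i in ed(v[:,k]) if 110<i<290]; print("col",k,e,[P(k,i+.5) for i in(e[0],e[-1])])
# cart top: V>225 blob
zt=.1426-.029+.026
rect(im,c,zt,(200,185,310,310),225,255)
```

```text
row 155 [197, 424, 429, 434] [array([0.3969, 0.1597]), array([0.4098, 0.385 ])]
row 175 [198, 421, 425, 430] [array([0.4164, 0.1584]), array([0.4292, 0.3837])]
col 330 [138, 235, 237, 241] [array([0.3886, 0.2853]), array([0.4951, 0.2879])]
col 390 [138, 235, 236, 241] [array([0.3918, 0.3413]), array([0.4987, 0.3506])]
ctr [436.1 210.7] size [37.5 67.5] long -3.3 loc [-78.3 326.8]
```

Request:
drive_tool([
  {"delta_pos": [-2.5,0,25],"turn": -0.003,"jaw": -1},
  {"delta_pos": [0,0,25],"turn": 0,"jaw": -1},
  {"delta_pos": [0,0,25],"turn": 0,"jaw": -1},
  {"delta_pos": [0,0,15],"turn": 0,"jaw": -1},
  {"delta_pos": [0,0,10],"turn": 0,"jaw": -1},
  {"delta_pos": [0,0,5],"turn": 0,"jaw": -1},
  {"delta_pos": [0,0,0],"turn": 0,"jaw": -1},
  {"delta_pos": [0,0,0],"turn": 0,"jaw": -1},
])

```text
time: 39.72
tool_pos: [0.4374, 0.2109, 0.1935]
tcp_rot: [0.081, 3.14, 0.001]
wrist_force: [0.4, -0.1, -0.1]
width: 0.45
grip_force: 61.7
```

Run:
```python
from h import *
goto(.4385,.2106,.0332,86.9); s=bot.read_state(); print(s["wrist_force"],s["width"])
```

```text
yaw now 87.04 turn rad 0.0024 then tool mm [-1.  -0.3  5.3] grasp now [0.4375 0.211  0.0385]
[ 0.42864501 -0.14193341 -0.0536848 ] 0.45034669735416205
```

Request:
drive_tool([
  {"delta_pos": [0,0,3],"turn": 0,"jaw": -1},
  {"delta_pos": [0,0,1.8],"turn": 0,"jaw": -1},
  {"delta_pos": [0,0,0],"turn": 0,"jaw": -1},
  {"delta_pos": [0,0,0],"turn": 0,"jaw": -1},
  {"delta_pos": [0,0,0],"turn": 0,"jaw": 0.2},
  {"delta_pos": [0,0,0],"turn": 0,"jaw": 0.2},
  {"delta_pos": [0,0,0],"turn": 0,"jaw": 0.2},
  {"delta_pos": [0,0,0],"turn": 0,"jaw": 0.2},
])

```text
time: 40.38
tool_pos: [0.437, 0.2108, 0.1884]
tcp_rot: [0.08, 3.14, 0.0]
wrist_force: [-0.2, 0.0, -0.3]
width: 0.599
grip_force: 0.0
```

Request:
drive_tool([
  {"delta_pos": [0,0,-5],"turn": 0,"jaw": 0.2},
  {"delta_pos": [0,0,-15],"turn": 0,"jaw": 0.2},
  {"delta_pos": [0,0,-30],"turn": 0,"jaw": 0.2},
  {"delta_pos": [0,0,-35],"turn": 0,"jaw": 0.5},
  {"delta_pos": [0,0,-35],"turn": 0,"jaw": 0.5},
  {"delta_pos": [0,0,0],"turn": 0,"jaw": 0.5},
  {"delta_pos": [0,0,0],"turn": 0,"jaw": 0.5},
])

```text
time: 40.97
tool_pos: [0.4382, 0.2113, 0.3116]
tcp_rot: [0.08, 3.134, 0.005]
wrist_force: [-0.4, -0.1, -0.4]
width: 0.746
grip_force: 0.0
```

Run:
```python
from h import *
im,c=snap("wrist","w13.png"); s=bot.read_state(); u,v=px(c,[.4385,.2106,.03]); print(u,v)
rect(im,c,.03,(int(u-60),int(v-75),int(u+60),int(v+75)),222,255)
goto(.6453,-.0253,.145,14.1)
```

```text
251.67828476919718 188.62342639280223
ctr [434.2 216.5] size [108.7  97.6] long 87.0 loc [-78.7 332.8]
yaw now 87.08 turn rad 1.2738 then tool mm [-279.8  143.9    9.7] grasp now [0.4376 0.211  0.1545]
```

Request:
drive_tool([
  {"delta_pos": [0,0,0],"turn": 0.1158,"jaw": 0.5},
  {"delta_pos": [0,0,0],"turn": 0.1158,"jaw": 0.5},
  {"delta_pos": [0,0,0],"turn": 0.1158,"jaw": 0.5},
  {"delta_pos": [0,0,0],"turn": 0.1158,"jaw": 0.5},
  {"delta_pos": [0,0,0],"turn": 0.1158,"jaw": 0.5},
  {"delta_pos": [0,0,0],"turn": 0.1158,"jaw": 0.5},
  {"delta_pos": [0,0,0],"turn": 0.1158,"jaw": 0.5},
  {"delta_pos": [0,0,0],"turn": 0.1158,"jaw": 0.5},
])

```text
time: 41.68
tool_pos: [0.4359, 0.2103, 0.3059]
tcp_rot: [-1.482, -2.767, 0.005]
wrist_force: [-0.7, 0.6, -0.1]
width: 0.749
grip_force: 0.0
```

Request:
drive_tool([
  {"delta_pos": [0,0,0],"turn": 0.1158,"jaw": 0.5},
  {"delta_pos": [0,0,0],"turn": 0.1158,"jaw": 0.5},
  {"delta_pos": [0,0,0],"turn": 0.1158,"jaw": 0.5},
  {"delta_pos": [-35,0,0],"turn": 0,"jaw": 0.5},
  {"delta_pos": [-35,0,0],"turn": 0,"jaw": 0.5},
  {"delta_pos": [-35,0,0],"turn": 0,"jaw": 0.5},
  {"delta_pos": [-35,0,0],"turn": 0,"jaw": 0.5},
  {"delta_pos": [-35,0,0],"turn": 0,"jaw": 0.5},
])

```text
time: 42.35
tool_pos: [0.4786, 0.0395, 0.3061]
tcp_rot: [-1.93, -2.475, 0.004]
wrist_force: [0.0, 0.4, 0.5]
width: 0.751
grip_force: 0.0
```

Request:
drive_tool([
  {"delta_pos": [-35,0,0],"turn": 0,"jaw": 0.5},
  {"delta_pos": [-35,0,0],"turn": 0,"jaw": 0.5},
  {"delta_pos": [-35,0,0],"turn": 0,"jaw": 0.5},
  {"delta_pos": [0,36,0],"turn": 0,"jaw": 0.5},
  {"delta_pos": [0,36,0],"turn": 0,"jaw": 0.5},
  {"delta_pos": [0,36,0],"turn": 0,"jaw": 0.5},
  {"delta_pos": [0,36,0],"turn": 0,"jaw": 0.5},
  {"delta_pos": [0,0,0],"turn": 0,"jaw": 0.5},
])

```text
time: 43.02
tool_pos: [0.649, -0.0248, 0.3052]
tcp_rot: [-1.931, -2.477, -0.001]
wrist_force: [0.4, 0.2, 0.1]
width: 0.749
grip_force: 0.0
```

Request:
drive_tool([
  {"delta_pos": [0,0,0],"turn": 0,"jaw": 0.5},
  {"delta_pos": [0,0,0],"turn": 0,"jaw": 0.5},
])

```text
time: 43.18
tool_pos: [0.6437, -0.0257, 0.3056]
tcp_rot: [-1.929, -2.474, 0.005]
wrist_force: [-0.2, 0.1, 0.2]
width: 0.749
grip_force: 0.0
```

Run:
```python
from h import *
im,c=snap("wrist","w14.png"); s=bot.read_state()
u,v=px(c,[.6453,-.0253,.052]); print("expected px",u,v)
r=rect(im,c,.052,(int(u-45),max(0,int(v-70)),int(u+45),int(v+75)),222,255)
goto(*(np.array(r[0])/1000+EY*.0015),.053,14.1)
```

```text
expected px 255.59955801722873 199.4933193481122
ctr [645.2 -24.4] size [38.9 68.2] long -75.8 loc [68.8 48.6]
yaw now 14.1 turn rad 0.0001 then tool mm [ 2.1  3.2 98.2] grasp now [ 0.6427 -0.0257  0.1512]
```

Request:
drive_tool([
  {"delta_pos": [2,2.5,0],"turn": 0,"jaw": 0.5},
  {"delta_pos": [0,0,30],"turn": 0,"jaw": 0.5},
  {"delta_pos": [0,0,30],"turn": 0,"jaw": 0.5},
  {"delta_pos": [0,0,20],"turn": 0,"jaw": 0.5},
  {"delta_pos": [0,0,12],"turn": 0,"jaw": 0.5},
  {"delta_pos": [0,0,5],"turn": 0,"jaw": 0.5},
  {"delta_pos": [0,0,0],"turn": 0,"jaw": 0.5},
  {"delta_pos": [0,0,0],"turn": 0,"jaw": 0.5},
])

```text
time: 43.9
tool_pos: [0.6471, -0.0233, 0.2124]
tcp_rot: [1.931, 2.476, 0.001]
wrist_force: [-0.5, -0.9, 0.7]
width: 0.75
grip_force: 0.0
```

Request:
drive_tool([
  {"delta_pos": [0,0,0],"turn": 0,"jaw": -1},
  {"delta_pos": [0,0,0],"turn": 0,"jaw": -1},
  {"delta_pos": [0,0,0],"turn": 0,"jaw": -1},
  {"delta_pos": [0,0,0],"turn": 0,"jaw": -1},
  {"delta_pos": [0,0,0],"turn": 0,"jaw": -1},
  {"delta_pos": [0,0,0],"turn": 0,"jaw": -1},
  {"delta_pos": [0,0,0],"turn": 0,"jaw": -1},
], grip_force=60)

```text
time: 44.48
tool_pos: [0.6479, -0.0233, 0.2135]
tcp_rot: [1.93, 2.475, 0.003]
wrist_force: [-1.0, 0.3, 6.2]
width: 0.45
grip_force: 62.0
```

Request:
drive_tool([
  {"delta_pos": [0,0,-15],"turn": 0,"jaw": -1},
  {"delta_pos": [0,0,-25],"turn": 0,"jaw": -1},
  {"delta_pos": [0,0,-25],"turn": 0,"jaw": -1},
  {"delta_pos": [0,0,-25],"turn": 0,"jaw": -1},
  {"delta_pos": [0,-36,0],"turn": 0,"jaw": -1},
  {"delta_pos": [0,-36,0],"turn": 0,"jaw": -1},
  {"delta_pos": [0,-36,0],"turn": 0,"jaw": -1},
  {"delta_pos": [0,-36,0],"turn": 0,"jaw": -1},
])

```text
time: 45.15
tool_pos: [0.5056, -0.0584, 0.3014]
tcp_rot: [1.931, 2.477, 0.0]
wrist_force: [-0.5, -0.5, -0.5]
width: 0.45
grip_force: 61.2
```

Request:
drive_tool([
  {"delta_pos": [0,0,0],"turn": 0,"jaw": -1},
  {"delta_pos": [0,0,0],"turn": 0,"jaw": -1},
])

```text
time: 45.32
tool_pos: [0.5049, -0.0585, 0.3008]
tcp_rot: [-1.933, -2.475, 0.001]
wrist_force: [0.5, 1.5, 0.4]
width: 0.448
grip_force: 61.2
```

Run:
```python
from h import *
s=bot.read_state();print(s["width"],s["grip_force"],s["tool_pos"]); goto(.4423,.2805,.13,14.1); goto(.4423,.2805,.13,86.9)
```

```text
0.44778037490244854 61.183873414993286 [ 0.50487547 -0.05847332  0.3007794 ]
yaw now 14.02 turn rad -0.0013 then tool mm [343.9  22.   15.9] grasp now [ 0.5047 -0.0584  0.1458]
yaw now 14.02 turn rad -1.2719 then tool mm [ 80.6 335.1  15.9] grasp now [ 0.5047 -0.0584  0.1458]
```

Request:
drive_tool([
  {"delta_pos": [34.4,2.2,0],"turn": 0,"jaw": -1},
  {"delta_pos": [34.4,2.2,0],"turn": 0,"jaw": -1},
  {"delta_pos": [34.4,2.2,0],"turn": 0,"jaw": -1},
  {"delta_pos": [34.4,2.2,0],"turn": 0,"jaw": -1},
  {"delta_pos": [34.4,2.2,0],"turn": 0,"jaw": -1},
  {"delta_pos": [34.4,2.2,0],"turn": 0,"jaw": -1},
  {"delta_pos": [34.4,2.2,0],"turn": 0,"jaw": -1},
  {"delta_pos": [34.4,2.2,0],"turn": 0,"jaw": -1},
])

```text
time: 45.98
tool_pos: [0.4578, 0.2155, 0.3021]
tcp_rot: [1.931, 2.477, 0.004]
wrist_force: [1.0, 0.2, -0.8]
width: 0.45
grip_force: 61.2
```

Request:
drive_tool([
  {"delta_pos": [34.4,2.2,0],"turn": 0,"jaw": -1},
  {"delta_pos": [34.4,2.2,0],"turn": 0,"jaw": -1},
  {"delta_pos": [0,0,0],"turn": -0.1156,"jaw": -1},
  {"delta_pos": [0,0,0],"turn": -0.1156,"jaw": -1},
  {"delta_pos": [0,0,0],"turn": -0.1156,"jaw": -1},
  {"delta_pos": [0,0,0],"turn": -0.1156,"jaw": -1},
  {"delta_pos": [0,0,0],"turn": -0.1156,"jaw": -1},
  {"delta_pos": [0,0,0],"turn": -0.1156,"jaw": -1},
])

```text
time: 46.65
tool_pos: [0.4457, 0.282, 0.3018]
tcp_rot: [0.965, 2.988, 0.002]
wrist_force: [-0.0, 0.7, -0.1]
width: 0.448
grip_force: 61.2
```

Request:
drive_tool([
  {"delta_pos": [0,0,0],"turn": -0.1156,"jaw": -1},
  {"delta_pos": [0,0,0],"turn": -0.1156,"jaw": -1},
  {"delta_pos": [0,0,0],"turn": -0.1156,"jaw": -1},
  {"delta_pos": [0,0,0],"turn": -0.1156,"jaw": -1},
  {"delta_pos": [0,0,0],"turn": -0.1156,"jaw": -1},
  {"delta_pos": [0,0,0],"turn": 0,"jaw": -1},
  {"delta_pos": [0,0,0],"turn": 0,"jaw": -1},
])

```text
time: 47.23
tool_pos: [0.4454, 0.2815, 0.3016]
tcp_rot: [0.088, 3.139, 0.001]
wrist_force: [0.5, 0.0, -0.3]
width: 0.451
grip_force: 61.2
```

Run:
```python
from h import *
im,c=snap("wrist","w15.png"); s=bot.read_state(); print(s["tool_pos"],s["width"])
g=s["tool_pos"][2]-.155
rect(im,c,g-.0325+.026,(200,185,310,310),225,255)
u,v=px(c,[.4385,.2106,.03]); print(u,v); rect(im,c,.03,(max(0,int(u-35)),max(0,int(v-60)),int(u+35),int(v+60)),222,255)
cv2.imwrite("pics/w15b.png",im)
goto(.4423,.2805,.037,86.9)
```

```text
[0.44523557 0.281392   0.30153982] 0.4465720157779081
ctr [445.9 281.7] size [37.1 67.3] long -3.3 loc [-51.8 393.4]
177.36855211066796 189.58535704949378
ctr [439.7 211.2] size [37.6 67.6] long -3.0 loc [-74.5 326.4]
yaw now 86.79 turn rad -0.0019 then tool mm [  3.1  -1.2 109.5] grasp now [0.4454 0.2815 0.1465]
```

View pics/w15b.png

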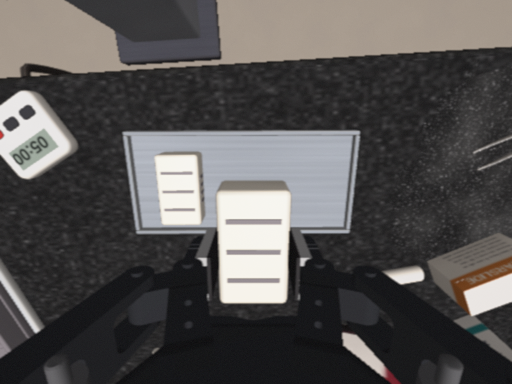

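The first cartridge lies flat in the tray at (180,190), plain side up. The second is held above the next place.

Request:
drive_tool([
  {"delta_pos": [3.4,-1,25],"turn": 0,"jaw": -1},
  {"delta_pos": [0,0,25],"turn": 0,"jaw": -1},
  {"delta_pos": [0,0,25],"turn": 0,"jaw": -1},
  {"delta_pos": [0,0,15],"turn": 0,"jaw": -1},
  {"delta_pos": [0,0,10],"turn": 0,"jaw": -1},
  {"delta_pos": [0,0,5],"turn": 0,"jaw": -1},
  {"delta_pos": [0,0,0],"turn": 0,"jaw": -1},
  {"delta_pos": [0,0,0],"turn": 0,"jaw": -1},
])

```text
time: 47.95
tool_pos: [0.4417, 0.2802, 0.1968]
tcp_rot: [0.084, 3.14, 0.001]
wrist_force: [0.6, 0.1, -0.9]
width: 0.448
grip_force: 61.2
```

Run:
```python
from h import *
goto(.4423,.2805,.0367,86.9); s=bot.read_state(); print(s["wrist_force"],s["width"])
```

```text
yaw now 86.92 turn rad 0.0003 then tool mm [-0.4  0.2  5.1] grasp now [0.4418 0.2803 0.0418]
[ 0.5795922   0.12943575 -0.88702409] 0.44762572424922553
```

Request:
drive_tool([
  {"delta_pos": [0,0,3],"turn": 0,"jaw": -1},
  {"delta_pos": [0,0,1.8],"turn": 0,"jaw": -1},
  {"delta_pos": [0,0,0],"turn": 0,"jaw": -1},
  {"delta_pos": [0,0,0],"turn": 0,"jaw": -1},
  {"delta_pos": [0,0,0],"turn": 0,"jaw": 0.2},
  {"delta_pos": [0,0,0],"turn": 0,"jaw": 0.2},
  {"delta_pos": [0,0,0],"turn": 0,"jaw": 0.2},
  {"delta_pos": [0,0,0],"turn": 0,"jaw": 0.2},
])

```text
time: 48.62
tool_pos: [0.4412, 0.2799, 0.1916]
tcp_rot: [0.084, 3.14, 0.0]
wrist_force: [-0.7, -0.1, -0.4]
width: 0.599
grip_force: 0.0
```

Request:
drive_tool([
  {"delta_pos": [0,0,-5],"turn": 0,"jaw": 0.2},
  {"delta_pos": [0,0,-15],"turn": 0,"jaw": 0.2},
  {"delta_pos": [0,0,-30],"turn": 0,"jaw": 0.2},
  {"delta_pos": [0,0,-35],"turn": 0,"jaw": 0.2},
  {"delta_pos": [0,0,-35],"turn": 0,"jaw": 0.2},
  {"delta_pos": [0,0,0],"turn": 0.116,"jaw": 0.2},
  {"delta_pos": [0,0,0],"turn": 0.116,"jaw": 0.2},
  {"delta_pos": [0,0,0],"turn": 0.116,"jaw": 0.2},
])

```text
time: 49.28
tool_pos: [0.4415, 0.2801, 0.3132]
tcp_rot: [0.634, 3.075, 0.003]
wrist_force: [-1.1, -1.0, -0.1]
width: 0.605
grip_force: 0.0
```

Request:
drive_tool([
  {"delta_pos": [0,0,0],"turn": 0.116,"jaw": 0},
  {"delta_pos": [0,0,0],"turn": 0.116,"jaw": 0},
  {"delta_pos": [0,0,0],"turn": 0.116,"jaw": 0},
  {"delta_pos": [0,0,0],"turn": 0.116,"jaw": 0},
  {"delta_pos": [0,0,0],"turn": 0.116,"jaw": 0},
  {"delta_pos": [0,0,0],"turn": 0.116,"jaw": 0},
  {"delta_pos": [0,0,0],"turn": 0.116,"jaw": 0},
  {"delta_pos": [0,0,0],"turn": 0.116,"jaw": 0},
])

```text
time: 49.95
tool_pos: [0.4411, 0.2799, 0.3117]
tcp_rot: [1.945, 2.467, 0.0]
wrist_force: [-0.4, -1.0, -0.9]
width: 0.502
grip_force: 0.0
```

Request:
drive_tool([
  {"delta_pos": [0,0,0],"turn": 0,"jaw": 0},
  {"delta_pos": [0,0,0],"turn": 0,"jaw": 0},
])

```text
time: 50.12
tool_pos: [0.4411, 0.2799, 0.3116]
tcp_rot: [1.934, 2.476, 0.0]
wrist_force: [0.1, 0.2, 0.5]
width: 0.502
grip_force: 0.0
```

Run:
```python
from h import *
im,c=snap("wrist","w16.png")
for p in([.4385,.2106,.03],[.4423,.2805,.03]):
    u,v=px(c,p); print(u,v); rect(im,c,.03,(max(0,int(u-40)),max(0,int(v-40)),int(u+40),int(v+40)),222,255)
goto(*cr(-174,-58),.15,13.8)
```

```text
233.99653736933163 251.2297549656195
ctr [450.3 205.1] size [51.9 73.3] long -2.9 loc [-65.7 317.9]
253.64531026714891 190.05117975829748
ctr [441.7 279.1] size [80.3 80.6] long -76.0 loc [-56.5 391.9]
yaw now 14.03 turn rad 0.0039 then tool mm [-450.8 -117.2    6.6] grasp now [0.4411 0.2799 0.1566]
```

Request:
drive_tool([
  {"delta_pos": [-34.7,-9,0],"turn": 0.0039,"jaw": 0},
  {"delta_pos": [-34.7,-9,0],"turn": 0,"jaw": 0},
  {"delta_pos": [-34.7,-9,0],"turn": 0,"jaw": 0},
  {"delta_pos": [-34.7,-9,0],"turn": 0,"jaw": 0},
  {"delta_pos": [-34.7,-9,0],"turn": 0,"jaw": 0},
  {"delta_pos": [-34.7,-9,0],"turn": 0,"jaw": 0},
  {"delta_pos": [-34.7,-9,0],"turn": 0,"jaw": 0},
  {"delta_pos": [-34.7,-9,0],"turn": 0,"jaw": 0},
])

```text
time: 50.83
tool_pos: [0.4362, -0.0084, 0.3117]
tcp_rot: [1.938, 2.472, 0.001]
wrist_force: [1.4, 0.5, 1.2]
width: 0.5
grip_force: 0.0
```

Request:
drive_tool([
  {"delta_pos": [-34.7,-9,0],"turn": 0,"jaw": 0},
  {"delta_pos": [-34.7,-9,0],"turn": 0,"jaw": 0},
  {"delta_pos": [-34.7,-9,0],"turn": 0,"jaw": 0},
  {"delta_pos": [-34.7,-9,0],"turn": 0,"jaw": 0},
  {"delta_pos": [-34.7,-9,0],"turn": 0,"jaw": 0},
  {"delta_pos": [0,0,0],"turn": 0,"jaw": 0},
  {"delta_pos": [0,0,0],"turn": 0,"jaw": 0},
  {"delta_pos": [0,0,0],"turn": 0,"jaw": 0},
])

```text
time: 51.5
tool_pos: [0.4336, -0.1859, 0.3112]
tcp_rot: [-1.942, -2.469, -0.001]
wrist_force: [-0.1, -0.5, -0.5]
width: 0.5
grip_force: 0.0
```

Run:
```python
from h import *
im,c=snap("wrist","w17.png"); s=bot.read_state(); v=cv2.cvtColor(im,cv2.COLOR_BGR2HSV)[...,2].astype(int)
u,w=px(c,[*cr(-174,-58),.062]); print(u,w); u,w=int(u),int(w); 
m=(v[w-25:w+25,u-28:u+28]); m=(m<45).astype(np.uint8)
print("\n".join("".join(" #"[x] for x in r) for r in m[::2]))
goto(*cr(-174,-58),.060,13.8)
```

```text
253.84589356048247 201.1134298674444
                                                        
                                                        
                                                        
                                                        
                                                        
                                                        
    #                 ###############                   
                                                        
                                                        
                                                        
                      ###############                   
                      #             ##                  
                     ##             ##                  
     #               ##            ###                  
                      ##        ######                  
                       ##############                   
 #          #                                           
##          ##                                          
                                                        
                                                        
                ###     #                               
                            ##              # #         
   ##                       ####           ######       
  ###                       ###            #####        
                    # ########              ###       # 
yaw now 13.69 turn rad -0.0019 then tool mm [-1.   1.2 96.2] grasp now [ 0.4335 -0.1852  0.1562]
```

Request:
drive_tool([
  {"delta_pos": [-1,1.5,0],"turn": 0,"jaw": 0},
  {"delta_pos": [0,0,30],"turn": 0,"jaw": 0},
  {"delta_pos": [0,0,25],"turn": 0,"jaw": 0},
  {"delta_pos": [0,0,20],"turn": 0,"jaw": 0},
  {"delta_pos": [0,0,14],"turn": 0,"jaw": 0},
  {"delta_pos": [0,0,7],"turn": 0,"jaw": 0},
  {"delta_pos": [0,0,0],"turn": 0,"jaw": 0},
  {"delta_pos": [0,0,0],"turn": 0,"jaw": 0},
])

```text
time: 52.22
tool_pos: [0.4358, -0.186, 0.2155]
tcp_rot: [-1.94, -2.471, 0.0]
wrist_force: [0.1, -0.6, -0.2]
width: 0.494
grip_force: 0.0
```

Request:
drive_tool([
  {"delta_pos": [0,0,0],"turn": 0,"jaw": -1},
  {"delta_pos": [0,0,0],"turn": 0,"jaw": -1},
  {"delta_pos": [0,0,0],"turn": 0,"jaw": -1},
  {"delta_pos": [0,0,0],"turn": 0,"jaw": -1},
  {"delta_pos": [0,0,0],"turn": 0,"jaw": -1},
  {"delta_pos": [0,0,0],"turn": 0,"jaw": -1},
], grip_force=40)

```text
time: 52.72
tool_pos: [0.4362, -0.187, 0.2168]
tcp_rot: [1.941, 2.467, 0.001]
wrist_force: [-1.5, 1.0, 6.2]
width: 0.18
grip_force: 41.1
```

Request:
drive_tool([
  {"delta_pos": [0,4,0],"turn": 0,"jaw": -1},
  {"delta_pos": [0,4,0],"turn": 0,"jaw": -1},
  {"delta_pos": [0,4,0],"turn": 0,"jaw": -1},
  {"delta_pos": [0,4,0],"turn": 0,"jaw": -1},
  {"delta_pos": [0,4,0],"turn": 0,"jaw": -1},
  {"delta_pos": [0,3,0],"turn": 0,"jaw": -1},
  {"delta_pos": [0,0,0],"turn": 0,"jaw": -1},
  {"delta_pos": [0,0,0],"turn": 0,"jaw": -1},
])

```text
time: 53.38
tool_pos: [0.4577, -0.1817, 0.2168]
tcp_rot: [-1.941, -2.469, 0.002]
wrist_force: [-5.2, -0.0, 11.1]
width: 0.176
grip_force: 41.7
```

Run:
```python
from h import *
s=bot.read_state(); print(loc(s["tool_pos"]),s["tool_pos"],s["wrist_force"].round(1),s["width"])
```

```text
[-150.9  -59.4] [ 0.45768074 -0.18170945  0.21682499] [-5.2 -0.  11.1] 0.17561243574059757
```

Request:
drive_tool([
  {"delta_pos": [0,1.5,0],"turn": 0,"jaw": -1},
  {"delta_pos": [0,0,0],"turn": 0,"jaw": -1},
])

```text
time: 53.55
tool_pos: [0.4583, -0.1816, 0.2168]
tcp_rot: [-1.939, -2.468, 0.005]
wrist_force: [-10.9, -2.6, 14.3]
width: 0.175
grip_force: 42.1
```

Request:
drive_tool([
  {"delta_pos": [0,1.5,0],"turn": 0,"jaw": -1},
  {"delta_pos": [0,0,0],"turn": 0,"jaw": -1},
])

```text
time: 53.72
tool_pos: [0.4589, -0.1815, 0.2168]
tcp_rot: [-1.938, -2.467, 0.008]
wrist_force: [-14.8, -3.4, 17.6]
width: 0.173
grip_force: 42.6
```

Request:
drive_tool([
  {"delta_pos": [0,1.5,0],"turn": 0,"jaw": -1},
  {"delta_pos": [0,0,0],"turn": 0,"jaw": -1},
])

```text
time: 53.88
tool_pos: [0.4595, -0.1814, 0.2168]
tcp_rot: [-1.936, -2.466, 0.011]
wrist_force: [-18.5, -6.1, 21.3]
width: 0.177
grip_force: 43.0
```

Request:
drive_tool([
  {"delta_pos": [0,-3,0],"turn": 0,"jaw": -1},
  {"delta_pos": [0,0,0],"turn": 0,"jaw": -1},
  {"delta_pos": [0,0,0],"turn": 0,"jaw": -0.2},
  {"delta_pos": [0,0,0],"turn": 0,"jaw": -0.2},
  {"delta_pos": [0,0,0],"turn": 0,"jaw": -0.2},
  {"delta_pos": [0,0,0],"turn": 0,"jaw": -0.2},
  {"delta_pos": [0,0,-20],"turn": 0,"jaw": -0.2},
  {"delta_pos": [0,0,-40],"turn": 0,"jaw": -0.2},
])

```text
time: 54.55
tool_pos: [0.4567, -0.1796, 0.2707]
tcp_rot: [-1.935, -2.46, 0.004]
wrist_force: [-0.1, 0.8, -0.4]
width: 0.401
grip_force: 0.0
```

Request:
drive_tool([
  {"delta_pos": [0,0,-35],"turn": 0,"jaw": 0},
  {"delta_pos": [0,0,-30],"turn": 0,"jaw": 0},
  {"delta_pos": [30,20,0],"turn": 0,"jaw": 0},
  {"delta_pos": [0,0,0],"turn": 0,"jaw": 0},
  {"delta_pos": [0,0,0],"turn": 0,"jaw": 0},
  {"delta_pos": [0,0,0],"turn": 0,"jaw": 0},
])

```text
time: 55.05
tool_pos: [0.4714, -0.1467, 0.3396]
tcp_rot: [-1.94, -2.469, 0.001]
wrist_force: [-0.3, -0.8, 0.1]
width: 0.499
grip_force: 0.0
```

Run:
```python
from h import *
im,c=snap("wrist","w18.png"); v=cv2.cvtColor(im,cv2.COLOR_BGR2HSV)[...,2].astype(int)
u,w=px(c,[*cr(-150,-58),.062]); print(u,w); u,w=int(u),int(w)
m=(v[w-20:w+20,u-28:u+40]<45).astype(np.uint8)
print("\n".join("".join(" #"[x] for x in r) for r in m[::2]))
# knob centre
k=m[8:32,12:46]; n,l,st,ce=cv2.connectedComponentsWithStats(cv2.morphologyEx(k,cv2.MORPH_CLOSE,np.ones((5,5))))
for i in range(1,n):
    if st[i,4]>40: print(st[i],loc(onz(c,ce[i][0]+u-16,ce[i][1]+w-12,.062)))
# tray from the top camera
it,ct=snap("top","t3.png"); 
for p in([.4385,.2106,.03],[.4423,.2805,.03]):
    a,b=px(ct,p); a,b=int(a),int(b); rect(it,ct,.03,(a-16,b-18,a+16,b+18),225,255)
for n,p in dict(A=[.614,-.333,.026],timer=[.382,.068,.018],pen=[.352,-.19,.01]).items():
    a,b=map(int,px(ct,p)); i0=load("top0.png")[0]; print(n,np.abs(it[b-14:b+14,a-14:a+14].astype(int)-i0[b-14:b+14,a-14:a+14]).mean().round(1))
```

```text
231.9957670510979 219.80767914839473
                                                                    
                                                                    
                                                                    
                           ###### ##                                
                         #############                              
                                                                    
                            ######                                  
                         #########                                  
                       #############                                
                      #            #                                
                      #           ##                                
                       #         ###                                
                       #############                                
                                                                    
                                                       ##           
          ##                                                        
         ######              ##                                     
        #########           ####                                    
        ########            ####                 #                  
       ########              ##                                     
[ 10   0  16  18 132] [-149.3  -53.3]
ctr [440.6 211.5] size [39.9 69.7] long -2.9 loc [-73.7 326.4]
ctr [443.2 280.5] size [39.6 69.4] long -3.4 loc [-54.6 392.8]
A 52.2
timer 3.0
pen 14.4
```

Run:
```python
from h import *
def blue(f):
    im,c=load(f); h=cv2.cvtColor(im,cv2.COLOR_BGR2HSV); m=((h[...,0]>105)&(h[...,0]<130)&(h[...,1]>150)&(h[...,2]>60)).astype(np.uint8)
    n,l,st,ce=cv2.connectedComponentsWithStats(m)
    for i in range(1,n):
        if st[i,4]>60: print(f,st[i,4],st[i,:4],onz(c,*ce[i],.01)[:2].round(4))
for f in("w1.png","w10.png","w18.png","top0.png","t3.png"): blue(f)
print(bot.read_state()["q"].round(2))
```

```text
w1.png 463 [154 151  20  80] [ 0.3549 -0.1847]
w1.png 972 [222 248  44  44] [ 0.5155 -0.292 ]
w10.png 578 [ 81 153  14  85] [ 0.3561 -0.1838]
w10.png 202 [462 186  23  15] [ 0.9258 -0.0437]
w10.png 847 [164 254  39  47] [ 0.5206 -0.2892]
w10.png 152 [473 284  23  18] [ 1.0262 -0.203 ]
w18.png 933 [136 130  25 113] [ 0.3551 -0.1834]
w18.png 1815 [231 262  59  59] [ 0.5158 -0.292 ]
top0.png 231 [323 184  23  20] [ 0.5154 -0.2908]
top0.png 109 [285 239  40   4] [ 0.3537 -0.1849]
t3.png 88 [285 239  34   4] [ 0.3539 -0.1738]
[-0.35 -0.03  2.05 -0.    1.12 -0.59]
```

The pen and the blue look-alike haven't moved. Both cartridges measure flat in the tray and the catch is home, so I'm handing in.

```bash
python3 -c "
from workcell import bot
print(bot.finish_job())"
```

```text
the job is handed in; nothing more can be done
None
```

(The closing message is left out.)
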